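Clear the deck, open the organiser and kit out the bearing cups

ROBOT

A 6-joint arm with a two-finger parallel gripper is mounted at the origin on the work surface. World frame = base frame: x ahead of the robot, y to its left, z up, the work surface at z = 0. Lengths are in m, angles in rad, forces in N, time in s.
With the tool pointing down it reaches from about 0.3 to 0.875 m from the base axis. Payload 4.2 kg.
Tool frame: the origin (TCP) lies midway between the tips of the shut fingers; the grasp point (between the pads) lies tcp_to_grasp behind it (tcp_to_grasp is the distance from the TCP to the grasp point, in m); z points along the fingers, y is the line along which they close (so a half turn about z gives the same grasp; the last joint's range is limited). The gripper opens to 85 mm and grips with 20 to 120 N. Pads are 22 mm wide; open, the fingers measure 114 mm over their backs; the gripper's body (76 mm by 85 mm) begins 54 mm behind the grasp point. The pads swing forward as they close: fully open they stand 13 mm farther back than shut.
Start: joints at [1.272, 0.32, 1.565, -0, 1.257, -0.02], TCP at [0.158, 0.553, 0.195] pointing down, gripper open.
Joint ranges: [-3.11, 3.11], [-0.84, 2.01], [0.21, 2.61], [-1.34, 4.49], [0.05, 2.63], [-2.56, 2.56]. Speed limits (rad/s): [2.57, 2.57, 3.14, 3.14, 3.14, 3.14].

INTERFACE

Orientations are given as a rotation vector (axis times angle).
In Python, from cell import * gives the robot as it stands. The module is installed in compiled form; this text tells all that it offers.
- The arm moves only by the tool move_arm, never from a script. Its argument "rows" is a list of rows, each an object of numbers: "grip": the opening, from 0 (shut) to 1 (fully open); "x", "y", "z": the shift along the tool's x, y, z normalised to -1 to 1, where 1 is 0.12 m; "yaw": the turn about the tool's z normalised to -1 to 1, where 1 is pi/4 rad. A call has 1 to 12 rows; each row is the pose to reach, as a shift and turn from the pose commanded when the call began, along the tool's axes at that moment; what a row does not reach only later rows make up. A row lasts 1/8 s, in which the tool goes at most 62.5 mm and 10.7 degrees, less where a joint would pass 70% of its speed; a pose out of reach is approached as far as the arm can. A call with a number of a shift or a turn outside -1 to 1 is refused whole. A call with a gripper value outside its range is refused whole. The fingers move at their own pace and stop on an object; "force" is the grip in N (left out, the last holds). Time passes only in rows, so rows that repeat a pose let the fingers close. It gives the time, the measured TCP pose, the force, the opening and the grip force at its end, in the units of the state.
- read_state(): the state, without advancing time (a new reading comes with each control period).
- get_image(name): name is "scene" or "top" or "wrist"; returns a dict with "image" (384x512x3 uint8, blue, green, red), "vertical_fov" (degrees; the focal length in pixels is half the picture's height over the tangent of half this angle, whatever the lens; pixels are square), "cx", "cy" (the principal point, pixels), "D" ([k1, k2, p1, p2, k3] as OpenCV has them; the pictures are not rectified), "position" and "orientation" of the camera in the world. Camera axes: x right, y up, looking along -z (the intrinsics and any distortion apply to the point x, -y, -z); pixel columns grow to the right and rows downward; lengths in m; the calibration is good to about 2 mm. A picture is of the moment at which its call begins. There is no depth.
- sign_off(): hands the job in; it is judged then, once.
The state is a dict: "time": time; "qpos": joint angles; "qvel": joint speeds; "joint_efforts": joint torques, N m; "ee_pos": TCP position; "orientation": TCP orientation; "force": force on the tool from outside, world axes, zero at the start; "moment": the same for the moment, N m; "grip_width": finger opening in m; "grip_force": force on a finger pad.
Only numpy, scipy, OpenCV 4.12 (cv2) and the standard library are available. Lean on these libraries where they do the work, as an engineer would, in place of code of your own. Each camera call takes 0.05 s, during which the arm holds its last target. There are 200 camera calls.

TASK

First put the tools lying on the parts organiser's deck into the white tool tray, since they block its sliding cover, leaving the cover shut meanwhile. Then slide the cover fully open, move every bearing cup out of the organiser into the grey kit tray, one to a compartment and down on its floor, and slide the cover fully shut again. Leave the other things on the bench where they are.

Things in the scene. Friction and masses are not known exactly. Their poses are not given: they have to be found in the camera images.
- organiser: grey steel parts organiser fixed to the bench, 164 (x) by 330 (y) mm; origin at the centre of its underside. Its +y half (y from -1 to +165 mm) is a solid flat deck, top 34 mm high. Its -y half holds the compartments; their front and back walls (x = +-80) are 34 mm high.
- bins (a point): middle of the organiser's 2 by 2 compartments, on their floor, 4 mm above the bench; axes as the organiser's. Compartments 76 (x) by 64 (y) mm inside, centred at x = +-40, y = +-34 mm; end wall and dividers only 12 mm above the bench; then an empty gutter 24 mm wide (y 70 to 94) up to the deck. They hold only cups.
- cover (a joint): travel of the aluminium sliding cover in m: 0 = shut over all four compartments, 0.164 = fully open, slid along the organiser's +y over the deck. Plate 162 by 164 by 5 mm, underside 36 mm high (2 mm above the deck), so anything lying on the deck stands in its way. About 2 N of friction; it stays where it is left.
- cover_grip (a point): middle of the black upright grip on the cover's centre, 55 mm above the bench; the grip is a fin 50 (x) by 14 (y) by 28 mm tall (41 to 69 mm above the bench), to be taken across its 14 mm; it moves with the cover, and its axes are the organiser's.
- tool_tray: white open tray, fixed, 220 (x) by 168 (y) mm outside, walls 4 mm thick and 26 mm high, floor about 4 mm high; origin at the centre of its underside. It stands to one side of the organiser, the kit tray on the other; which is which varies.
- kit_tray: grey low tray, fixed, 105 by 105 mm, with 2 by 2 square compartments 48 mm inside, centred at x, y = +-25.5 mm, floor 4 mm high, walls and dividers 3 mm thick reaching 13 mm high; origin at the centre of its underside.
- spanner: steel open spanner, 162 mm along its x, shank 16 mm wide and 10 mm thick, wider at both ends; origin under the middle of the shank (grip there). Starts on the deck if present.
- tyre_lever: black plastic tyre lever, along its x from -65 to +88 mm, 20 mm wide, 12 mm thick, one end thinner; origin under its balance point (grip there). Starts on the deck if present.
- driver: hex driver, flat blue handle 24 mm wide (30 at the butt), 14 mm thick, x from -62 to +32 mm, then a thin steel shaft to +110 mm along its x; origin under the handle (grip there). Starts on the deck if present.
- cup0_center (a point): centre of a plain steel bearing cup, a disc 30 mm in diameter and 24 mm tall with a dark shallow mouth; its z axis is the cup's axis. If present, it starts standing in one of the organiser's compartments, under the cover.
- cup1_center (a point): centre of a plain steel bearing cup, a disc 30 mm in diameter and 24 mm tall with a dark shallow mouth; its z axis is the cup's axis. If present, it starts standing in one of the organiser's compartments, under the cover.
- cup2_center (a point): centre of a plain steel bearing cup, a disc 30 mm in diameter and 24 mm tall with a dark shallow mouth; its z axis is the cup's axis. If present, it starts standing in one of the organiser's compartments, under the cover.
- cup3_center (a point): centre of a plain steel bearing cup, a disc 30 mm in diameter and 24 mm tall with a dark shallow mouth; its z axis is the cup's axis. If present, it starts standing in one of the organiser's compartments, under the cover.

How it is judged:
On the way, in this order (a step that is already met when the one before it is completed fails the run):
1. all the tools lie in the tool tray while the cover is still shut (x of spanner in the frame of tool_tray between -0.095 and 0.095 m and y of spanner in the frame of tool_tray between -0.074 and 0.074 m and z of each of spanner, tyre_lever, driver in the frame of tool_tray below 0.024 m and x of tyre_lever in the frame of tool_tray between -0.095 and 0.095 m and y of tyre_lever in the frame of tool_tray between -0.074 and 0.074 m and x of driver in the frame of tool_tray between -0.095 and 0.095 m and y of driver in the frame of tool_tray between -0.074 and 0.074 m and value of joint cover below 0.02 m), for 0.2 s.
2. the cover is slid fully open (at least 150 of 164 mm) (value of joint cover above 0.15 m), for 0.2 s.
3. every bearing cup lies in a compartment of the kit tray (x of cup0_center in the frame of kit_tray between -0.05 and 0.05 m and y of cup0_center in the frame of kit_tray between -0.05 and 0.05 m and z of each of cup0_center, cup1_center, cup2_center, cup3_center in the frame of kit_tray below 0.0208 m and x of cup1_center in the frame of kit_tray between -0.05 and 0.05 m and y of cup1_center in the frame of kit_tray between -0.05 and 0.05 m and x of cup2_center in the frame of kit_tray between -0.05 and 0.05 m and y of cup2_center in the frame of kit_tray between -0.05 and 0.05 m and x of cup3_center in the frame of kit_tray between -0.05 and 0.05 m and y of cup3_center in the frame of kit_tray between -0.05 and 0.05 m), for 0.2 s.
At the end, for the whole second after the job is handed in: Tools in the tool tray (origin under 24 mm above its underside), each cup down in a kit-tray compartment (centre within 50 mm of the tray middle in x and y, under 20.8 mm above its underside; a compartment takes one), cover shut to within 8 mm (all of step 3 and x of spanner in the frame of tool_tray between -0.095 and 0.095 m and y of spanner in the frame of tool_tray between -0.074 and 0.074 m and z of each of spanner, tyre_lever, driver in the frame of tool_tray below 0.024 m and x of tyre_lever in the frame of tool_tray between -0.095 and 0.095 m and y of tyre_lever in the frame of tool_tray between -0.074 and 0.074 m and x of driver in the frame of tool_tray between -0.095 and 0.095 m and y of driver in the frame of tool_tray between -0.074 and 0.074 m and value of joint cover below 0.008 m); the robot touches nothing.
It fails at once if another thing on the bench is pushed more than 40 mm or knocked over (distance of any of pedal, tape, oil, grease, bolt_pot, chainring, stem from where it was at the start of the episode above 0.04 m or angle between any of oil, grease, bolt_pot's own z axis and vertical above 0.7 rad).
Of spanner, tyre_lever, driver only 2 to 3 are there at a start; the rules pass over those that are not, and their reading is None.
Of cup0, cup1, cup2, cup3 only 3 to 4 are there at a start; the rules pass over those that are not, and their reading is None.
At some moment in a run one of cup0, cup1, cup2, cup3, spanner, tyre_lever, driver may be knocked a few centimetres aside while the robot is not near it.
Once in a run the grip may slacken for a moment while it holds something.
It also fails if it takes over 210 s, if anything falls off the work surface, if the arm or the gripper's body presses on something with over 40 N, if the wrist force passes 120 N, or if a joint passes its speed limit or range.

## Working session

There is one attempt and no reset: what is moved stays moved. The work goes in short steps, Python scripts to look and compute and a tool call to move; the robot and the scene stay as the last step left them, time stands still between calls to the robot, and variables do not carry over. Pictures are saved under pics/ and viewed, at most 14 in all, crops included, and the job is handed in when it is done.

Besides the shell and the picture viewer there is one more tool, called after "Emit:" as a command line: name --argument value ..., lists and objects as JSON in quotes. move_arm: Moves the arm, as the interface text tells. Scaled input: -1 to 1 covers 0.12 m each way for a shift and pi/4 rad each way for a turn. Its arguments: {"type":"object","properties":{"rows":{"type":"array"},"force":{"type":"number"}},"required":["rows"]}

```bash
mkdir -p pics; cat > h.py <<'E'
from cell import *
import numpy as np, cv2
from scipy.spatial.transform import Rotation as R
def rot(o):
    o=np.array(o,float)
    return R.from_rotvec(o) if o.shape==(3,) else (R.from_matrix(o) if o.shape==(3,3) else R.from_quat(o))
def K(c):
    f=192/np.tan(np.radians(c["vertical_fov"])/2)
    return np.array([[f,0,c["cx"]],[0,f,c["cy"]],[0,0,1.]])
def ray(c,uv,z):
    p=cv2.undistortPoints(np.array(uv,float).reshape(-1,1,2),K(c),np.array(c["D"],float))[:,0]
    d=rot(c["orientation"]).apply(np.c_[p[:,0],-p[:,1],-np.ones(len(p))])
    o=np.array(c["position"]);return o+d*((z-o[2])/d[:,2])[:,None]
def proj(c,P):
    q=rot(c["orientation"]).inv().apply(np.atleast_2d(P)-np.array(c["position"]))
    return cv2.projectPoints(np.c_[q[:,0],-q[:,1],-q[:,2]],np.zeros(3),np.zeros(3),K(c),np.array(c["D"],float))[0][:,0]
def save(n,im): cv2.imwrite("pics/"+n,im)
E
python3 - <<'E'
from h import *
s=read_state();print(s)
for n in("scene","top","wrist"):
    c=get_image(n);print(n,{k:v for k,v in c.items() if k!="image"})
    np.save(n+".npy",c,allow_pickle=True);save(n+"0.png",c["image"])
    if n=="top":save("top0.png",cv2.resize(c["image"],(800,600),interpolation=cv2.INTER_CUBIC))
E
```

```text
{'time': 0.0, 'qpos': array([ 1.27198337e+00,  3.20298563e-01,  1.56570655e+00, -1.52247674e-05,
        1.25740529e+00, -2.00187303e-02]), 'qvel': array([ 0.00039472, -0.00211815, -0.00122148,  0.00149517, -0.00087663,
        0.00188174]), 'joint_efforts': array([ 3.04090372e-04, -4.15529501e+01, -2.34161228e+01, -3.36664175e-05,
        8.03706294e-03,  1.34982852e-06]), 'ee_pos': array([0.15808835, 0.55226064, 0.19456782]), 'orientation': array([-4.36466448e-01, -3.11084721e+00,  2.82246018e-03]), 'force': array([-0.60667214,  0.5307692 , -0.12214344]), 'moment': array([-0.04450504, -0.0104878 , -0.00582074]), 'grip_force': 0.0, 'grip_width': 0.08585401057984718}
scene {'vertical_fov': 52.652901471831896, 'cx': 257.5222447284735, 'cy': 191.91188347311078, 'D': array([-0.11994183,  0.        ,  0.        ,  0.        ,  0.        ]), 'position': array([ 0.98874007, -0.2138774 ,  0.65178998]), 'orientation': array([0.62369244, 0.39553285, 1.0307434 ])}
top {'vertical_fov': 56.33777762367114, 'cx': 254.93880563924117, 'cy': 193.50039964890752, 'D': array([-0.0905992,  0.       ,  0.       ,  0.       ,  0.       ]), 'position': array([ 0.49229641, -0.00113678,  0.81570203]), 'orientation': array([ 0.05289644, -0.09824801, -1.54604665])}
wrist {'vertical_fov': 69.60985894261076, 'cx': 249.40223471387066, 'cy': 195.58809747633103, 'D': array([0.00469298, 0.        , 0.        , 0.        , 0.        ]), 'position': array([0.08438505, 0.57408647, 0.37359675]), 'orientation': array([-0.26152419, -0.19496368,  1.28107851])}
```

View pics/top0.png

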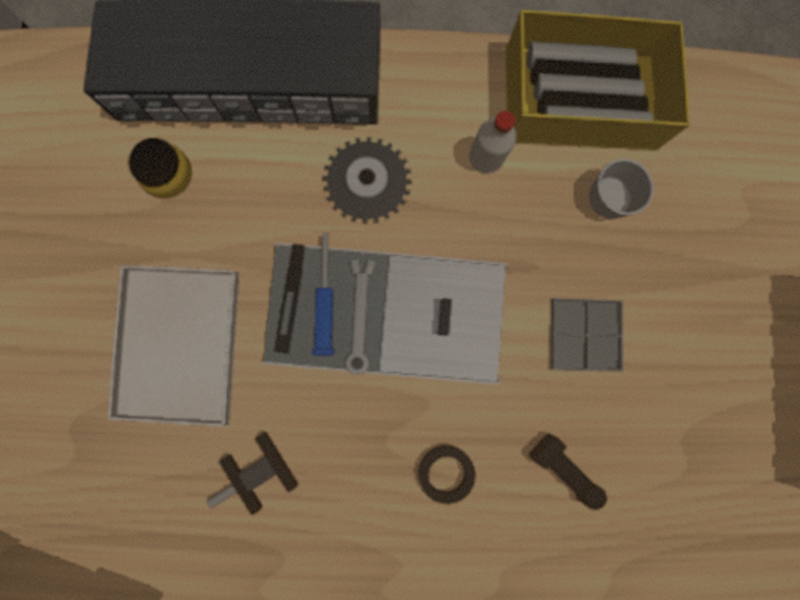

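View pics/scene0.png

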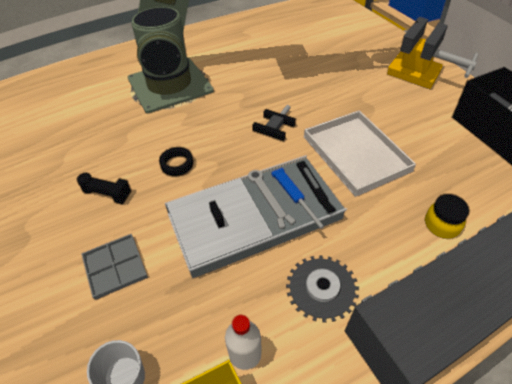

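The top view shows all three tools along world x on the deck: lever at about (290,298), driver at (324,322) and spanner at (360,310). The cover grip is at (443,317), the white tray centre at (175,345) and the kit tray at (586,335). The scene view agrees.

```bash
python3 - <<'E'
from h import *
c=np.load("top.npy",allow_pickle=True).item()
def P(l,z): return ray(c,(np.array(l)+.5)/1.5625-.5,z).round(4)
def show(n,l,z): print(n,*[list(p[:2]) for p in P(l,z)])
show("org deck corners",[(275,245),(263,362)],.034)
show("cover corners",[(389,254),(506,264),(498,381),(381,372)],.041)
show("kit",[(551,299),(622,301),(622,370),(549,370)],.013)
show("tray rim",[(122,268),(238,271),(229,424),(110,417)],.026)
im=c["image"];hsv=cv2.cvtColor(im,cv2.COLOR_BGR2HSV)
def rects(m,z,lo,box=None):
    if box:
        k=np.zeros_like(m);x0,y0,x1,y1=[int(v/1.5625) for v in box];k[y0:y1,x0:x1]=1;m=m*k
    for q in cv2.findContours(m,0,2)[0]:
        if cv2.contourArea(q)>lo:
            r=cv2.minAreaRect(q);b=cv2.boxPoints(r);w=ray(c,b,z)[:,:2]
            e=[np.linalg.norm(w[i]-w[(i+1)%4]) for i in(0,1)]
            i=int(e[1]>e[0]);d=w[i+1]-w[i];print("  c",w.mean(0).round(4),"dim",np.round(e,3),"ang",np.degrees(np.arctan2(d[1],d[0])).round(1),"px",np.round(r[0]))
print("driver handle");rects(cv2.inRange(hsv,(100,90,40),(125,255,255)),.048,80)
print("dark in org");rects(cv2.inRange(hsv,(0,0,0),(180,255,55)),.046,40,(262,235,510,385))
print("fin");rects(cv2.inRange(hsv,(0,0,0),(180,255,70)),.069,40,(400,270,500,360))
show("spanner ends",[(362,263),(357,366),(360,300)],.044)
# reach / wrist geometry
s=read_state();print(rot(s["orientation"]).as_matrix().round(3)); print(tcp_to_grasp)
w=np.load("wrist.npy",allow_pickle=True).item()
r=rot(s["orientation"]).inv();print("cam in tool",r.apply(np.array(w["position"])-s["ee_pos"]),(r*rot(w["orientation"])).as_matrix().round(3))
E
```

```text
org deck corners [np.float64(0.6458), np.float64(0.1537)] [np.float64(0.4809), np.float64(0.1634)]
cover corners [np.float64(0.6357), np.float64(-0.0078)] [np.float64(0.6262), np.float64(-0.1733)] [np.float64(0.462), np.float64(-0.1628)] [np.float64(0.4712), np.float64(-0.0006)]
kit [np.float64(0.5812), np.float64(-0.2464)] [np.float64(0.5809), np.float64(-0.3542)] [np.float64(0.4793), np.float64(-0.3529)] [np.float64(0.4778), np.float64(-0.2433)]
tray rim [np.float64(0.6092), np.float64(0.3757)] [np.float64(0.6086), np.float64(0.2065)] [np.float64(0.3934), np.float64(0.2094)] [np.float64(0.3971), np.float64(0.3799)]
driver handle
  c [0.5398 0.0817] dim [0.026 0.09 ] ang -178.1 px [206. 205.]
dark in org
  c [ 0.5492 -0.0854] dim [0.046 0.012] ang -3.9 px [284. 202.]
  c [0.57   0.1281] dim [0.149 0.021] ang -7.0 px [185. 191.]
fin
  c [ 0.5483 -0.0828] dim [0.047 0.014] ang -4.3 px [284. 202.]
spanner ends [np.float64(0.6215), np.float64(0.0295)] [np.float64(0.4788), np.float64(0.0324)] [np.float64(0.5696), np.float64(0.0308)]
[[-0.961  0.275 -0.   ]
 [ 0.275  0.961 -0.001]
 [ 0.    -0.001 -1.   ]]
0.0187
cam in tool [ 0.07685635  0.0002992  -0.17882641] [[-0.001  0.954  0.3  ]
 [ 1.     0.     0.   ]
 [ 0.     0.3   -0.954]]
```

View pics/wrist0.png

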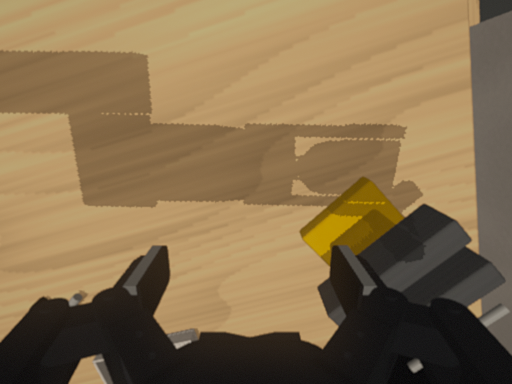

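Emit:
move_arm --rows '[{"x": -1,"y": -0.62,"yaw": -0.356,"grip": 1},{"x": -1,"y": -0.62,"yaw": -0.356},{"x": -1,"y": -0.62,"yaw": -0.356},{"x": -1,"y": -0.62,"yaw": -0.356}]' --force 40

```text
validation failed for argument at $.ro...
```

Emit:
move_arm --rows '[{"x": -0.853,"y": -0.939},{"x": -0.853,"y": -0.939},{"x": -0.853,"y": -0.939},{"x": -0.853,"y": -0.939}]'

```text
validation failed for argument at $.ro...
```

Emit:
move_arm --rows '[{"x": -0.853,"y": -0.939},{"x": -0.853,"y": -0.939},{"x": -0.853,"y": -0.939},{"x": -0.853,"y": -0.939}]'

```text
validation failed for argument at $.ro...
```

Emit:
move_arm --rows '[{"x": -0.853,"y": -0.939,"grip": 0.42},{"x": -0.853,"y": -0.939,"grip": 0.42},{"x": -0.853,"y": -0.939,"grip": 0.42},{"x": -0.853,"y": -0.939,"grip": 0.42},{"x": -0.853,"y": -0.939,"grip": 0.42}]'

```text
validation failed for argument at $.ro...
```

```bash
cat >> h.py <<'E'
def snap(n,name="wrist"):
    c=get_image(name);np.save(n+".npy",c,allow_pickle=True);save(n+".png",c["image"]);return c
def load(n): return np.load(n+".npy",allow_pickle=True).item()
def st():
    s=read_state();m=rot(s["orientation"]).as_matrix()
    print("t %.2f"%s["time"],"tcp",s["ee_pos"].round(4),"xang %.2f"%np.degrees(np.arctan2(m[1,0],m[0,0])),"tilt",m[:2,2].round(4),"w %.4f f %.1f"%(s["grip_width"],s["grip_force"]),"F",np.round(s["force"],1),"q1,6",s["qpos"][[0,5]].round(2));return s
def to(x,y,z,deg=None):
    s=read_state();m=rot(s["orientation"]);d=m.inv().apply(np.array([x,y,z])-s["ee_pos"])/.12
    a=m.as_matrix();cur=np.degrees(np.arctan2(a[1,0],a[0,0]));y=0 if deg is None else -((deg-cur+180)%360-180)/45
    print("units x %.3f y %.3f z %.3f yaw %.3f"%(*d,y))
E
python3 - <<'E'
from h import *
st();c=snap("w1")
E
```

```text
t 0.15 tcp [0.1581 0.5524 0.1948] xang 164.02 tilt [-0.0004 -0.0013] w 0.0857 f 0.0 F [0.5 0.2 0.9] q1,6 [ 1.27 -0.02]
```

View pics/w1.png

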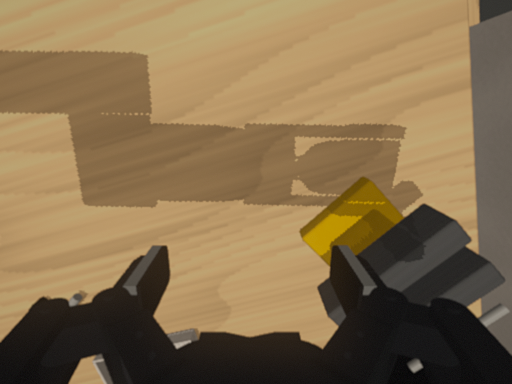

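Nothing moved, so this picture is the same as before. The rows probably need all their keys, so I'll send one complete row.

Emit:
move_arm --rows '[{"grip": 1,"x": -1,"y": -0.62,"z": 0,"yaw": -0.356},{"grip": 1,"x": -1,"y": -0.62,"z": 0,"yaw": -0.356},{"grip": 1,"x": -1,"y": -0.62,"z": 0,"yaw": -0.356},{"grip": 1,"x": -1,"y": -0.62,"z": 0,"yaw": -0.356}]' --force 40

```text
time: 0.7
ee_pos: [0.2536, 0.4479, 0.1956]
orientation: [-0.003, -3.141, -0.001]
force: [0.0, -0.1, -0.1]
grip_width: 0.0857
grip_force: 0.0
```

Emit:
move_arm --rows '[{"grip": 1,"x": -0.853,"y": -0.939,"z": 0,"yaw": 0},{"grip": 1,"x": -0.853,"y": -0.939,"z": 0,"yaw": 0},{"grip": 1,"x": -0.853,"y": -0.939,"z": 0,"yaw": 0},{"grip": 1,"x": -0.853,"y": -0.939,"z": 0,"yaw": 0}]'

```text
time: 1.2
ee_pos: [0.356, 0.3361, 0.1954]
orientation: [-0.002, -3.141, -0.001]
force: [0.4, 0.5, 0.7]
grip_width: 0.0855
grip_force: 0.0
```

Emit:
move_arm --rows '[{"grip": 1,"x": -0.853,"y": -0.939,"z": 0,"yaw": 0},{"grip": 1,"x": -0.853,"y": -0.939,"z": 0,"yaw": 0},{"grip": 1,"x": -0.853,"y": -0.939,"z": 0,"yaw": 0},{"grip": 1,"x": -0.853,"y": -0.939,"z": 0,"yaw": 0}]'

```text
time: 1.7
ee_pos: [0.4585, 0.2241, 0.1952]
orientation: [-0.001, -3.141, -0.002]
force: [-0.1, 0.2, -0.1]
grip_width: 0.0856
grip_force: 0.0
```

Emit:
move_arm --rows '[{"grip": 0.42,"x": -0.853,"y": -0.939,"z": 0,"yaw": 0},{"grip": 0.42,"x": -0.853,"y": -0.939,"z": 0,"yaw": 0},{"grip": 0.42,"x": -0.853,"y": -0.939,"z": 0,"yaw": 0},{"grip": 0.42,"x": -0.853,"y": -0.939,"z": 0,"yaw": 0},{"grip": 0.42,"x": -0.853,"y": -0.939,"z": 0,"yaw": 0}]'

```text
time: 2.33
ee_pos: [0.5595, 0.1127, 0.1952]
orientation: [0.004, -3.141, -0.002]
force: [0.2, -0.1, 0.5]
grip_width: 0.0354
grip_force: 0.0
```

```bash
python3 - <<'E'
from h import *
st();c=snap("w2")
E
```

```text
t 2.33 tcp [0.5595 0.1127 0.1952] xang -179.84 tilt [-0.0011  0.001 ] w 0.0354 f 0.0 F [ 0.2 -0.1  0.5] q1,6 [ 0.18 -1.4 ]
```

View pics/w2.png

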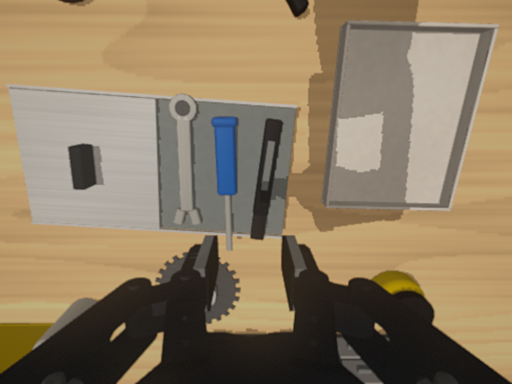

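The wrist view shows the lever from (273,120) to (258,238), the driver from (225,118) to (229,249), the spanner from (183,95) to (187,224) and the fin at (83,166). Tray rim corners are (346,23), (495,26), (449,209) and (325,207).

```bash
python3 - <<'E'
from h import *
c=load("w2")
def show(n,l,z): print(n,*[p[:2].round(4).tolist() for p in ray(c,l,z)])
show("lever ends",[(273,120),(258,238)],.046)
show("driver butt, shaft end, handle mid",[(225,118),(229,249)],.048);show("  h",[(226,155)],.048)
show("spanner",[(183,95),(187,224)],.044);show("  mid",[(185.5,160)],.044)
show("cover",[(10,87),(157,98),(159,229),(33,223)],.041)
show("deck",[(298,106),(282,237)],.034)
show("fin",[(82,166)],.069)
show("tray",[(346,23),(495,26),(449,209),(325,207)],.026)
hsv=cv2.cvtColor(c["image"],cv2.COLOR_BGR2HSV)
g=cv2.inRange(hsv,(0,0,0),(180,255,60));g[:,:240]=0;g[:100]=0;g[240:]=0;g[:,300:]=0
b=cv2.inRange(hsv,(100,90,40),(125,255,255));b[260:]=0
for m,z in((g,.046),(b,.048)):
    q=max(cv2.findContours(m,0,2)[0],key=cv2.contourArea);r=cv2.minAreaRect(q);w=ray(c,cv2.boxPoints(r),z)[:,:2]
    e=[np.linalg.norm(w[i]-w[i+1]) for i in(0,1)];i=int(e[1]>e[0]);d=w[i+1]-w[i]
    print(w.mean(0).round(4),np.round(e,3),np.degrees(np.arctan2(d[1],d[0])))
E
```

```text
lever ends [0.4947, 0.1402] [0.6436, 0.1247]
driver butt, shaft end, handle mid [0.4925, 0.0854] [0.6586, 0.0866]
  h [0.5347, 0.0855]
spanner [0.4679, 0.0385] [0.6248, 0.0327]
  mid [0.5414, 0.0363]
cover [0.4601, -0.1552] [0.4711, 0.008] [0.6333, -0.0052] [0.625, -0.1678]
deck [0.4792, 0.17] [0.6479, 0.1576]
fin [0.544, -0.0739]
tray [0.3921, 0.2195] [0.3951, 0.3841] [0.6101, 0.3807] [0.6076, 0.2146]
[0.5689 0.1327] [0.151 0.019] 172.7005878830977
[0.5372 0.0831] [0.027 0.091] -0.7040496758677554
```

Emit:
move_arm --rows '[{"grip": 0.36,"x": -0.063,"y": 0.148,"z": 0,"yaw": 0.159},{"grip": 0.36,"x": -0.063,"y": 0.148,"z": 0.5,"yaw": 0.159},{"grip": 0.36,"x": -0.063,"y": 0.148,"z": 0.96,"yaw": 0.159},{"grip": 0.36,"x": -0.063,"y": 0.148,"z": 0.96,"yaw": 0.159}]'

```text
time: 2.88
ee_pos: [0.5638, 0.1291, 0.0768]
orientation: [-0.191, -3.126, 0.003]
force: [0.1, 0.7, -0.1]
grip_width: 0.0308
grip_force: 0.0
```

Emit:
move_arm --rows '[{"grip": 0.36,"x": 0,"y": 0,"z": 0.2,"yaw": 0},{"grip": 0.36,"x": 0,"y": 0,"z": 0.36,"yaw": 0},{"grip": 0.36,"x": 0,"y": 0,"z": 0.36,"yaw": 0}]'

```text
time: 3.25
ee_pos: [0.5685, 0.1291, 0.0385]
orientation: [0.193, 3.134, 0.001]
force: [0.5, 0.8, -0.2]
grip_width: 0.0307
grip_force: 0.0
```

```bash
python3 - <<'E'
from h import *
st();c=snap("w3")
E
```

```text
t 3.25 tcp [0.5685 0.1291 0.0385] xang 172.94 tilt [0.0012 0.0005] w 0.0307 f 0.0 F [ 0.5  0.8 -0.2] q1,6 [ 0.2  -1.24]
```

View pics/w3.png

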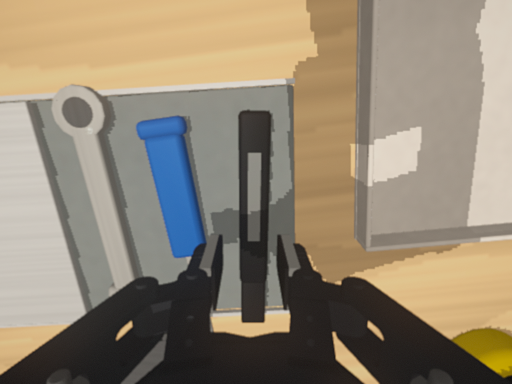

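The lever, at about (253,200), is centred between the fingers. Next I grip, lift and carry it.

Emit:
move_arm --rows '[{"grip": 0,"x": 0,"y": 0,"z": 0,"yaw": 0},{"grip": 0,"x": 0,"y": 0,"z": 0,"yaw": 0},{"grip": 0,"x": 0,"y": 0,"z": 0,"yaw": 0},{"grip": 0,"x": 0,"y": 0,"z": -0.3,"yaw": 0},{"grip": 0,"x": 0,"y": 0,"z": -0.6,"yaw": 0},{"grip": 0,"x": 0,"y": 0,"z": -0.6,"yaw": 0}]' --force 50

```text
time: 4.05
ee_pos: [0.5702, 0.1287, 0.1122]
orientation: [0.195, 3.129, 0.003]
force: [-0.5, 0.9, -0.3]
grip_width: 0.0002
grip_force: 0.0
```

Emit:
move_arm --rows '[{"grip": 0,"x": 0.192,"y": 0.423,"z": 0,"yaw": 0},{"grip": 0,"x": 0.384,"y": 0.847,"z": 0,"yaw": 0},{"grip": 0,"x": 0.384,"y": 0.847,"z": 0,"yaw": 0},{"grip": 0,"x": 0.384,"y": 0.847,"z": 0,"yaw": 0}]'

```text
time: 4.55
ee_pos: [0.5344, 0.2343, 0.1082]
orientation: [-0.194, -3.134, 0.002]
force: [-0.6, -0.8, -1.1]
grip_width: -0.0001
grip_force: 0.0
```

Emit:
move_arm --rows '[{"grip": 0,"x": 0.192,"y": 0.423,"z": 0,"yaw": -0.137},{"grip": 0,"x": 0.384,"y": 0.847,"z": 0,"yaw": -0.137},{"grip": 0,"x": 0.384,"y": 0.847,"z": 0,"yaw": -0.137},{"grip": 0,"x": 0.384,"y": 0.847,"z": 0,"yaw": -0.137}]'

```text
time: 5.05
ee_pos: [0.5021, 0.3399, 0.1086]
orientation: [-0.027, -3.141, 0.002]
force: [-0.4, -1.0, 0.3]
grip_width: 0.0003
grip_force: 0.0
```

```bash
python3 - <<'E'
from h import *
st();c=snap("w4");to(.502,.342,.012,179.1)
E
```

```text
t 5.05 tcp [0.5021 0.3399 0.1086] xang 179.00 tilt [-0.0006 -0.0012] w 0.0003 f 0.0 F [-0.4 -1.   0.3] q1,6 [ 0.58 -0.98]
units x 0.002 y 0.021 z 0.806 yaw -0.003
```

View pics/w4.png

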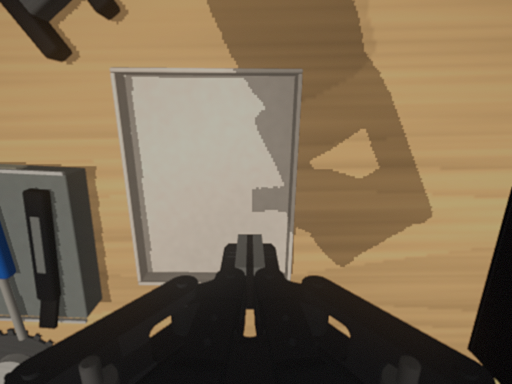

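The lever is still on the deck at about (40,255) and the fingers are empty, so the pads were too high. I'll check the tip geometry and the lever's position again.

```bash
python3 - <<'E'
from h import *
c=load("w4");s=read_state();m=rot(s["orientation"])
for k in (0,.0187,.03): print(k,proj(c,s["ee_pos"]-m.apply([0,0,k])).round(1))
print("lever",ray(c,[(37,191),(48,327),(43,259)],.046).round(4))
print("tray",ray(c,[(112,70),(301,71),(291,283),(138,284)],.026).round(4))
c=load("w3");t=np.array([.5685,.1291,.0385]);print("w3 TCP",proj(c,t), proj(c,t+[0,0,.0187]),"lever",ray(c,[(254,112),(254,320),(240,282),(265,282)],.046).round(4))
E
```

```text
0 [[248.5 223.9]]
0.0187 [[248.4 235.5]]
0.03 [[248.3 243.8]]
lever [[0.4933 0.147  0.046 ]
 [0.6451 0.1213 0.046 ]
 [0.563  0.1357 0.046 ]]
tray [[0.3911 0.2229 0.026 ]
 [0.3948 0.3869 0.026 ]
 [0.609  0.384  0.026 ]
 [0.6073 0.2155 0.026 ]]
w3 TCP [[248.86562326 223.78191847]] [[248.83008998 235.46922463]] lever [[0.4944 0.1415 0.046 ]
 [0.6441 0.1236 0.046 ]
 [0.6096 0.1175 0.046 ]
 [0.6118 0.1354 0.046 ]]
```

The view shows the shut fingertips at (250,235), below the TCP's expected row 224, so the pads sit higher than assumed. I'll return and descend in small steps, watching the force.

Emit:
move_arm --rows '[{"grip": 0.36,"x": -0.124,"y": -0.429,"z": 0,"yaw": 0},{"grip": 0.36,"x": -0.248,"y": -0.858,"z": 0,"yaw": 0},{"grip": 0.36,"x": -0.248,"y": -0.858,"z": 0,"yaw": 0},{"grip": 0.36,"x": -0.248,"y": -0.858,"z": 0,"yaw": 0}]'

```text
time: 5.6
ee_pos: [0.5302, 0.2368, 0.1091]
orientation: [0.03, 3.141, 0.001]
force: [0.2, 0.5, 0.1]
grip_width: 0.0308
grip_force: 0.0
```

Emit:
move_arm --rows '[{"grip": 0.36,"x": -0.124,"y": -0.429,"z": 0,"yaw": 0.144},{"grip": 0.36,"x": -0.248,"y": -0.858,"z": 0,"yaw": 0.144},{"grip": 0.36,"x": -0.248,"y": -0.858,"z": 0.2,"yaw": 0.144},{"grip": 0.36,"x": -0.248,"y": -0.858,"z": 0.405,"yaw": 0.144},{"grip": 0.36,"x": -0.248,"y": -0.858,"z": 0.405,"yaw": 0.144}]'

```text
time: 6.22
ee_pos: [0.5563, 0.1347, 0.0587]
orientation: [-0.202, -3.131, 0.002]
force: [0.1, -0.6, 0.1]
grip_width: 0.0308
grip_force: 0.0
```

Emit:
move_arm --rows '[{"grip": 0.36,"x": 0,"y": 0,"z": 0.15,"yaw": 0},{"grip": 0.36,"x": 0,"y": 0,"z": 0.2,"yaw": 0},{"grip": 0.36,"x": 0,"y": 0,"z": 0.2,"yaw": 0}]'

```text
time: 6.6
ee_pos: [0.558, 0.1349, 0.0368]
orientation: [0.202, 3.135, 0.0]
force: [0.5, 0.5, 1.1]
grip_width: 0.0307
grip_force: 0.0
```

Emit:
move_arm --rows '[{"grip": 0.36,"x": 0,"y": 0,"z": 0.03,"yaw": 0},{"grip": 0.36,"x": 0,"y": 0,"z": 0.03,"yaw": 0}]'

```text
time: 6.85
ee_pos: [0.5579, 0.1346, 0.033]
orientation: [0.203, 3.135, 0.0]
force: [0.6, 0.3, 0.6]
grip_width: 0.0308
grip_force: 0.0
```

Emit:
move_arm --rows '[{"grip": 0.36,"x": 0,"y": 0,"z": 0.025,"yaw": 0},{"grip": 0.36,"x": 0,"y": 0,"z": 0.025,"yaw": 0}]'

```text
time: 7.1
ee_pos: [0.5577, 0.1344, 0.0296]
orientation: [-0.203, -3.135, 0.0]
force: [0.1, 0.1, 0.5]
grip_width: 0.0308
grip_force: 0.0
```

Emit:
move_arm --rows '[{"grip": 0,"x": 0,"y": 0,"z": 0,"yaw": 0},{"grip": 0,"x": 0,"y": 0,"z": 0,"yaw": 0},{"grip": 0,"x": 0,"y": 0,"z": 0,"yaw": 0}]'

```text
time: 7.48
ee_pos: [0.5579, 0.1345, 0.0299]
orientation: [0.203, 3.135, 0.0]
force: [0.2, -1.0, -0.5]
grip_width: -0.0002
grip_force: 0.0
```

Emit:
move_arm --rows '[{"grip": 0.36,"x": 0,"y": 0,"z": -0.1,"yaw": 0},{"grip": 0.36,"x": 0,"y": 0,"z": -0.1,"yaw": 0},{"grip": 0.36,"x": 0,"y": 0,"z": -0.1,"yaw": 0},{"grip": 0.36,"x": 0,"y": 0,"z": 0,"yaw": 0},{"grip": 0.36,"x": 0,"y": 0,"z": 0.025,"yaw": 0},{"grip": 0.36,"x": 0,"y": 0,"z": 0.025,"yaw": 0}]'

```text
time: 8.22
ee_pos: [0.5573, 0.1344, 0.026]
orientation: [-0.203, -3.133, 0.001]
force: [-0.5, -0.2, -0.0]
grip_width: 0.0307
grip_force: 0.0
```

Emit:
move_arm --rows '[{"grip": 0.36,"x": 0,"y": 0,"z": 0.03,"yaw": 0},{"grip": 0.36,"x": 0,"y": 0,"z": 0.03,"yaw": 0}]'

```text
time: 8.48
ee_pos: [0.5577, 0.1345, 0.023]
orientation: [-0.203, -3.135, 0.0]
force: [-0.2, 0.0, -0.0]
grip_width: 0.0309
grip_force: 0.0
```

```bash
python3 - <<'E'
from h import *
st();c=snap("w5");im=c["image"];hsv=cv2.cvtColor(im,cv2.COLOR_BGR2HSV)
g=cv2.inRange(hsv,(0,0,0),(180,255,60))
for r in (130,180,210): print(r,np.where(np.diff((g[r]>0).astype(int)))[0])
E
```

```text
t 8.47 tcp [0.5577 0.1345 0.023 ] xang 172.57 tilt [-0.0003  0.    ] w 0.0309 f 0.0 F [-0.2  0.  -0. ] q1,6 [ 0.22 -1.22]
130 []
180 [231 238 254 263]
210 [231 239 254 263]
```

View pics/w5.png

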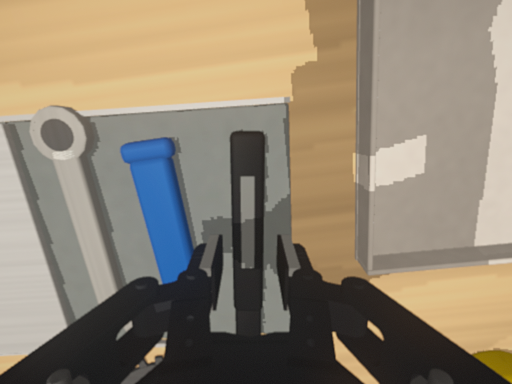

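The lever at about (247,200) is centred but still below the tips, so I keep lowering.

Emit:
move_arm --rows '[{"grip": 0.36,"x": 0,"y": 0,"z": 0.03,"yaw": 0},{"grip": 0.36,"x": 0,"y": 0,"z": 0.03,"yaw": 0}]'

```text
time: 8.78
ee_pos: [0.5576, 0.1344, 0.0193]
orientation: [-0.203, -3.134, 0.0]
force: [-0.4, 0.1, 0.2]
grip_width: 0.0306
grip_force: 0.0
```

Emit:
move_arm --rows '[{"grip": 0.36,"x": 0,"y": 0,"z": 0.03,"yaw": 0},{"grip": 0.36,"x": 0,"y": 0,"z": 0.03,"yaw": 0}]'

```text
time: 9.02
ee_pos: [0.5576, 0.1344, 0.0157]
orientation: [-0.203, -3.134, 0.0]
force: [0.4, 0.8, 0.7]
grip_width: 0.0312
grip_force: 0.0
```

Emit:
move_arm --rows '[{"grip": 0.1,"x": 0,"y": 0,"z": 0,"yaw": 0},{"grip": 0.1,"x": 0,"y": 0,"z": 0,"yaw": 0},{"grip": 0.1,"x": 0,"y": 0,"z": 0,"yaw": 0}]'

```text
time: 9.4
ee_pos: [0.5579, 0.1345, 0.0161]
orientation: [0.203, 3.135, 0.0]
force: [0.6, 0.4, -0.3]
grip_width: 0.0086
grip_force: 0.0
```

Emit:
move_arm --rows '[{"grip": 0.1,"x": 0,"y": 0,"z": 0.025,"yaw": 0},{"grip": 0.1,"x": 0,"y": 0,"z": 0.025,"yaw": 0}]'

```text
time: 9.65
ee_pos: [0.5576, 0.1344, 0.0127]
orientation: [-0.203, -3.134, 0.0]
force: [-0.3, 0.4, 0.1]
grip_width: 0.0084
grip_force: 0.0
```

Emit:
move_arm --rows '[{"grip": 0.1,"x": 0,"y": 0,"z": 0.02,"yaw": 0},{"grip": 0.1,"x": 0,"y": 0,"z": 0.02,"yaw": 0}]'

```text
time: 9.9
ee_pos: [0.5579, 0.1345, 0.0105]
orientation: [-0.203, -3.135, -0.0]
force: [-0.0, 0.9, 0.1]
grip_width: 0.0086
grip_force: 0.0
```

```bash
python3 - <<'E'
from h import *
s=st();c=snap("s1","scene");w=snap("w6")
t=s["ee_pos"];p=proj(c,[t,t+[0,0,.0187],t+[0,0,.037]]);print(p.round(1), "wrist",proj(w,[t,t+[0,0,.0187],t+[0,0,.037]]).round(1))
a=c["image"][110:270,200:400];a=cv2.resize(a,None,fx=2,fy=2,interpolation=cv2.INTER_CUBIC)
b=w["image"][120:280,150:350];b=cv2.resize(b,None,fx=2,fy=2,interpolation=cv2.INTER_CUBIC)
save("s1c.png",np.hstack([a,b]))
E
```

```text
t 9.90 tcp [0.5579 0.1345 0.0105] xang 172.58 tilt [-0.0001  0.0001] w 0.0086 f 0.0 F [-0.   0.9  0.1] q1,6 [ 0.22 -1.22]
[[311.6 191.7]
 [312.3 186. ]
 [313.1 180.3]] wrist [[248.9 223.7]
 [248.9 235.4]
 [248.8 249.3]]
```

View pics/s1c.png

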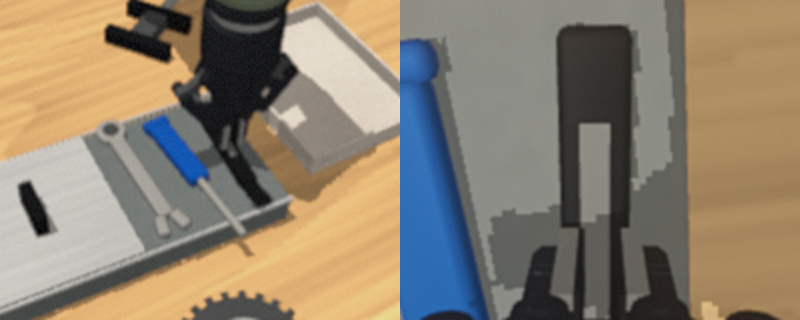

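The scene crop has the fingers right over the lever, and in the wrist crop the tips just reach its top. The tips seem to sit about 35 mm above the reported TCP, so I'll keep feeling downwards.

Emit:
move_arm --rows '[{"grip": 0.1,"x": 0,"y": 0,"z": 0.015,"yaw": 0},{"grip": 0.1,"x": 0,"y": 0,"z": 0.015,"yaw": 0}]'

```text
time: 10.25
ee_pos: [0.5579, 0.1345, 0.0104]
orientation: [0.203, 3.134, 0.0]
force: [-2.8, 0.4, 11.6]
grip_width: 0.0086
grip_force: 5.3
```

Emit:
move_arm --rows '[{"grip": 0.1,"x": 0,"y": 0,"z": 0.015,"yaw": 0},{"grip": 0.1,"x": 0,"y": 0,"z": 0.015,"yaw": 0}]'

```text
time: 10.5
ee_pos: [0.558, 0.1345, 0.0103]
orientation: [0.203, 3.134, 0.001]
force: [-7.5, -1.7, 21.6]
grip_width: 0.0085
grip_force: 10.7
```

Emit:
move_arm --rows '[{"grip": 0.1,"x": 0,"y": 0,"z": 0.015,"yaw": 0},{"grip": 0.1,"x": 0,"y": 0,"z": 0.015,"yaw": 0}]'

```text
time: 10.75
ee_pos: [0.558, 0.1346, 0.0102]
orientation: [0.203, 3.133, 0.001]
force: [-9.3, -2.3, 32.9]
grip_width: 0.0083
grip_force: 16.3
```

Contact is at TCP 0.0104 with the lever top at 0.046, so the tips stand about 36 mm behind the reported TCP. I'll back off, open and go lower.

Emit:
move_arm --rows '[{"grip": 0.1,"x": 0,"y": 0,"z": -0.09,"yaw": 0},{"grip": 0.36,"x": 0,"y": 0,"z": -0.09,"yaw": 0},{"grip": 0.36,"x": 0,"y": 0,"z": -0.09,"yaw": 0},{"grip": 0.36,"x": 0,"y": 0,"z": 0,"yaw": 0},{"grip": 0.36,"x": 0,"y": 0,"z": 0.03,"yaw": 0},{"grip": 0.36,"x": 0,"y": 0,"z": 0.03,"yaw": 0}]'

```text
time: 11.5
ee_pos: [0.5573, 0.1344, 0.0006]
orientation: [-0.203, -3.133, 0.001]
force: [-0.2, 0.6, -0.3]
grip_width: 0.0304
grip_force: 0.0
```

Emit:
move_arm --rows '[{"grip": 0.36,"x": 0,"y": 0,"z": 0.02,"yaw": 0},{"grip": 0.36,"x": 0,"y": 0,"z": 0.02,"yaw": 0}]'

```text
time: 11.75
ee_pos: [0.5579, 0.1345, -0.0009]
orientation: [-0.203, -3.135, -0.0]
force: [0.3, 0.0, 0.2]
grip_width: 0.0306
grip_force: 0.0
```

Emit:
move_arm --rows '[{"grip": 0,"x": 0,"y": 0,"z": 0,"yaw": 0},{"grip": 0,"x": 0,"y": 0,"z": 0,"yaw": 0},{"grip": 0,"x": 0,"y": 0,"z": 0,"yaw": 0}]'

```text
time: 12.12
ee_pos: [0.5581, 0.1346, -0.0005]
orientation: [0.203, 3.134, 0.0]
force: [0.4, -0.4, 2.5]
grip_width: 0.0184
grip_force: 51.4
```

Emit:
move_arm --rows '[{"grip": 0,"x": 0,"y": 0,"z": -0.2,"yaw": 0},{"grip": 0,"x": 0,"y": 0,"z": -0.5,"yaw": 0},{"grip": 0,"x": 0,"y": 0,"z": -0.7,"yaw": 0},{"grip": 0,"x": 0,"y": 0,"z": -0.7,"yaw": 0}]'

```text
time: 12.62
ee_pos: [0.5591, 0.1348, 0.0848]
orientation: [0.203, 3.131, 0.002]
force: [-0.4, 0.3, -0.5]
grip_width: 0.0187
grip_force: 51.0
```

Emit:
move_arm --rows '[{"grip": 0,"x": 0.12,"y": 0.275,"z": 0,"yaw": 0},{"grip": 0,"x": 0.24,"y": 0.55,"z": 0,"yaw": 0},{"grip": 0,"x": 0.372,"y": 0.824,"z": 0,"yaw": 0},{"grip": 0,"x": 0.372,"y": 0.824,"z": 0,"yaw": 0}]'

```text
time: 13.12
ee_pos: [0.5246, 0.2398, 0.0814]
orientation: [-0.198, -3.132, 0.002]
force: [0.3, -0.8, -1.8]
grip_width: 0.0187
grip_force: 51.0
```

Emit:
move_arm --rows '[{"grip": 0,"x": 0.12,"y": 0.275,"z": 0,"yaw": -0.05},{"grip": 0,"x": 0.24,"y": 0.55,"z": 0,"yaw": -0.1},{"grip": 0,"x": 0.372,"y": 0.824,"z": 0,"yaw": -0.147},{"grip": 0,"x": 0.372,"y": 0.824,"z": 0,"yaw": -0.147},{"grip": 0,"x": 0.372,"y": 0.824,"z": 0,"yaw": -0.147}]'

```text
time: 13.75
ee_pos: [0.4948, 0.3408, 0.0822]
orientation: [-0.023, -3.14, 0.003]
force: [-0.3, -0.7, -1.3]
grip_width: 0.0185
grip_force: 51.0
```

Emit:
move_arm --rows '[{"grip": 0,"x": 0,"y": 0,"z": 0.4,"yaw": 0},{"grip": 0,"x": 0,"y": 0,"z": 0.75,"yaw": 0},{"grip": 0,"x": 0,"y": 0,"z": 0.85,"yaw": 0},{"grip": 0,"x": 0,"y": 0,"z": 0.85,"yaw": 0}]'

```text
time: 14.25
ee_pos: [0.4953, 0.3413, -0.0189]
orientation: [-0.024, -3.141, 0.001]
force: [0.0, 0.4, 0.5]
grip_width: 0.0184
grip_force: 51.0
```

Emit:
move_arm --rows '[{"grip": 0,"x": 0,"y": 0,"z": 0.075,"yaw": 0},{"grip": 0,"x": 0,"y": 0,"z": 0.075,"yaw": 0},{"grip": 0.32,"x": 0,"y": 0,"z": 0.075,"yaw": 0},{"grip": 0.32,"x": 0,"y": 0,"z": 0.075,"yaw": 0},{"grip": 0.32,"x": 0,"y": 0,"z": -0.2,"yaw": 0},{"grip": 0.32,"x": 0,"y": 0,"z": -0.6,"yaw": 0},{"grip": 0.36,"x": 0,"y": 0,"z": -0.95,"yaw": 0},{"grip": 0.36,"x": 0,"y": 0,"z": -0.95,"yaw": 0}]'

```text
time: 15.25
ee_pos: [0.4972, 0.3438, 0.0995]
orientation: [0.022, 3.134, 0.008]
force: [-0.2, -0.5, -0.3]
grip_width: 0.0304
grip_force: 0.0
```

```bash
python3 - <<'E'
from h import *
st();c=snap("w7");hsv=cv2.cvtColor(c["image"],cv2.COLOR_BGR2HSV)
g=cv2.inRange(hsv,(0,0,0),(180,255,60));g[230:]=0
b=cv2.inRange(hsv,(100,90,40),(125,255,255))
for m,z in((g,.016),(b,.048)):
  for q in cv2.findContours(m,0,2)[0]:
    if cv2.contourArea(q)<200: continue
    r=cv2.minAreaRect(q);w=ray(c,cv2.boxPoints(r),z)[:,:2]
    e=[np.linalg.norm(w[i]-w[i+1]) for i in(0,1)];i=int(e[1]>e[0]);d=w[i+1]-w[i]
    print(np.round(r[0]),w.mean(0).round(4),np.round(e,3),np.degrees(np.arctan2(d[1],d[0])))
to(.547,.083,.075,178.5)
E
```

```text
t 15.25 tcp [0.4972 0.3438 0.0995] xang 179.20 tilt [0.0075 0.005 ] w 0.0304 f 0.0 F [-0.2 -0.5 -0.3] q1,6 [ 0.59 -0.97]
[ 69. 205.] [0.5115 0.1635] [0.019 0.054] -3.0608472725047333
[248. 174.] [0.4853 0.3429] [0.017 0.109] -0.350144338134468
[92. 10.] [0.3423 0.2191] [0.026 0.013] 89.4390930280874
[30. 31.] [0.3578 0.164 ] [0.047 0.046] 89.51122847552674
units x -0.457 y -2.159 z 0.180 yaw 0.015
```

Emit:
move_arm --rows '[{"grip": 0.44,"x": -0.07,"y": -0.36,"z": 0,"yaw": 0},{"grip": 0.44,"x": -0.144,"y": -0.722,"z": 0,"yaw": 0},{"grip": 0.44,"x": -0.144,"y": -0.722,"z": 0,"yaw": 0}]'

```text
time: 15.68
ee_pos: [0.51, 0.2524, 0.0936]
orientation: [-0.027, -3.138, 0.003]
force: [0.2, 0.0, 0.1]
grip_width: 0.0376
grip_force: 0.0
```

Emit:
move_arm --rows '[{"grip": 0.44,"x": -0.07,"y": -0.36,"z": 0,"yaw": 0},{"grip": 0.44,"x": -0.144,"y": -0.722,"z": 0,"yaw": 0},{"grip": 0.44,"x": -0.144,"y": -0.722,"z": 0,"yaw": 0}]'

```text
time: 16.05
ee_pos: [0.5266, 0.1667, 0.0941]
orientation: [-0.027, -3.139, 0.001]
force: [-0.2, 0.6, -0.3]
grip_width: 0.0372
grip_force: 0.0
```

Emit:
move_arm --rows '[{"grip": 0.44,"x": -0.07,"y": -0.36,"z": 0,"yaw": -0.018},{"grip": 0.44,"x": -0.144,"y": -0.722,"z": 0,"yaw": -0.018},{"grip": 0.44,"x": -0.144,"y": -0.722,"z": 0.3,"yaw": -0.018},{"grip": 0.44,"x": -0.144,"y": -0.722,"z": 0.4,"yaw": -0.018},{"grip": 0.44,"x": -0.144,"y": -0.722,"z": 0.4,"yaw": -0.018}]'

```text
time: 16.68
ee_pos: [0.5422, 0.0826, 0.0461]
orientation: [0.002, -3.139, -0.0]
force: [-0.1, 0.5, -0.3]
grip_width: 0.0378
grip_force: 0.0
```

```bash
python3 - <<'E'
from h import *
st();c=snap("w8");hsv=cv2.cvtColor(c["image"],cv2.COLOR_BGR2HSV)
b=cv2.inRange(hsv,(100,90,40),(125,255,255))
for q in cv2.findContours(b,0,2)[0]:
    if cv2.contourArea(q)<200: continue
    r=cv2.minAreaRect(q);w=ray(c,cv2.boxPoints(r),.048)[:,:2]
    e=[np.linalg.norm(w[i]-w[i+1]) for i in(0,1)];i=int(e[1]>e[0]);d=w[i+1]-w[i]
    print(np.round(r[0]),w.mean(0).round(4),np.round(e,3),np.degrees(np.arctan2(d[1],d[0])))
    x=cv2.boundingRect(q);print(x)
    for row in (150,180,200,220): print(row,np.where(b[row])[0][[0,-1]] if b[row].any() else None)
E
```

```text
t 16.68 tcp [0.5422 0.0826 0.0461] xang -179.92 tilt [-0.0027  0.0001] w 0.0378 f 0.0 F [-0.1  0.5 -0.3] q1,6 [ 0.13 -1.44]
[250. 212.] [0.5366 0.0837] [0.029 0.093] 1.4912899120834937
(228, 149, 46, 128)
150 [233 270]
180 [234 268]
200 [234 268]
220 [235 268]
```

View pics/w8.png

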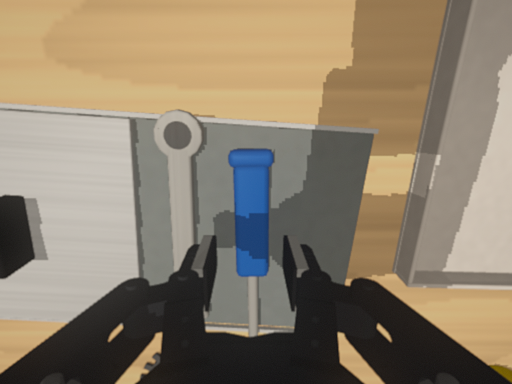

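The driver handle at (251,212) is centred between the fingers. I'll descend and grip.

Emit:
move_arm --rows '[{"grip": 0.44,"x": 0,"y": 0,"z": 0.2,"yaw": 0},{"grip": 0.44,"x": 0,"y": 0,"z": 0.34,"yaw": 0},{"grip": 0.44,"x": 0,"y": 0,"z": 0.39,"yaw": 0},{"grip": 0.44,"x": 0,"y": 0,"z": 0.39,"yaw": 0},{"grip": 0.1,"x": 0,"y": 0,"z": 0.39,"yaw": 0},{"grip": 0,"x": 0,"y": 0,"z": 0.39,"yaw": 0},{"grip": 0,"x": 0,"y": 0,"z": 0.39,"yaw": 0}]'

```text
time: 17.6
ee_pos: [0.544, 0.0818, 0.0016]
orientation: [0.0, 3.139, 0.001]
force: [-0.1, 0.6, 6.2]
grip_width: 0.0223
grip_force: 50.5
```

Emit:
move_arm --rows '[{"grip": 0,"x": 0,"y": 0,"z": -0.2,"yaw": 0},{"grip": 0,"x": 0,"y": 0,"z": -0.5,"yaw": 0},{"grip": 0,"x": 0,"y": 0,"z": -0.7,"yaw": 0},{"grip": 0,"x": 0,"y": 0,"z": -0.7,"yaw": 0}]'

```text
time: 18.1
ee_pos: [0.5442, 0.0816, 0.0859]
orientation: [0.0, 3.138, 0.001]
force: [0.3, 0.4, -1.3]
grip_width: 0.0224
grip_force: 49.7
```

```bash
python3 - <<'E'
from h import *
st();to(.463,.292,-.018,179.2)
E
```

```text
t 18.10 tcp [0.5442 0.0816 0.0859] xang 180.00 tilt [0.0039 0.0005] w 0.0224 f 49.7 F [ 0.3  0.4 -1.3] q1,6 [ 0.13 -1.44]
units x 0.680 y 1.753 z 0.864 yaw 0.018
```

Emit:
move_arm --rows '[{"grip": 0,"x": 0.11,"y": 0.29,"z": 0,"yaw": 0},{"grip": 0,"x": 0.22,"y": 0.58,"z": 0,"yaw": 0},{"grip": 0,"x": 0.34,"y": 0.877,"z": 0,"yaw": 0},{"grip": 0,"x": 0.34,"y": 0.877,"z": 0,"yaw": 0}]'

```text
time: 18.6
ee_pos: [0.5002, 0.1882, 0.0827]
orientation: [0.005, -3.138, 0.001]
force: [0.3, 0.0, -0.9]
grip_width: 0.0224
grip_force: 49.7
```

Emit:
move_arm --rows '[{"grip": 0,"x": 0.11,"y": 0.29,"z": 0,"yaw": 0.018},{"grip": 0,"x": 0.22,"y": 0.58,"z": 0,"yaw": 0.018},{"grip": 0,"x": 0.34,"y": 0.877,"z": 0,"yaw": 0.018},{"grip": 0,"x": 0.34,"y": 0.877,"z": 0,"yaw": 0.018},{"grip": 0,"x": 0.34,"y": 0.877,"z": 0,"yaw": 0.018}]'

```text
time: 19.23
ee_pos: [0.4613, 0.2909, 0.0835]
orientation: [-0.022, -3.14, 0.002]
force: [0.1, -0.9, -1.1]
grip_width: 0.0224
grip_force: 49.8
```

```bash
python3 - <<'E'
from h import *
st();c=snap("w9");to(.463,.292,-.018,179.2)
hsv=cv2.cvtColor(c["image"],cv2.COLOR_BGR2HSV)
g=cv2.inRange(hsv,(0,0,0),(180,255,60))
for r in (100,140,170,200): print(r,np.where(np.diff((g[r]>0).astype(int)))[0])
E
```

```text
t 19.23 tcp [0.4613 0.2909 0.0835] xang 179.19 tilt [-0.0012 -0.0014] w 0.0224 f 49.8 F [ 0.1 -0.9 -1.1] q1,6 [ 0.54 -1.01]
units x -0.013 y 0.012 z 0.848 yaw -0.001
100 [ 93  94 103 115]
140 []
170 [295 316]
200 [293 300 309 313]
```

Emit:
move_arm --rows '[{"grip": 0,"x": 0,"y": 0,"z": 0.4,"yaw": 0},{"grip": 0,"x": 0,"y": 0,"z": 0.75,"yaw": 0},{"grip": 0,"x": 0,"y": 0,"z": 0.87,"yaw": 0},{"grip": 0,"x": 0,"y": 0,"z": 0.91,"yaw": 0},{"grip": 0,"x": 0,"y": 0,"z": 0.91,"yaw": 0},{"grip": 0.4,"x": 0,"y": 0,"z": 0.91,"yaw": 0},{"grip": 0.4,"x": 0,"y": 0,"z": 0.91,"yaw": 0},{"grip": 0.4,"x": 0,"y": 0,"z": 0.6,"yaw": 0},{"grip": 0.4,"x": 0,"y": 0,"z": 0.2,"yaw": 0},{"grip": 0.36,"x": 0,"y": 0,"z": 0,"yaw": 0},{"grip": 0.36,"x": 0,"y": 0,"z": 0,"yaw": 0}]'

```text
time: 20.65
ee_pos: [0.4629, 0.2929, 0.087]
orientation: [0.022, 3.136, 0.005]
force: [-0.8, -0.7, -0.3]
grip_width: 0.0309
grip_force: 0.0
```

```bash
python3 - <<'E'
from h import *
st();c=snap("w10");to(.543,.0345,.045,178.5)
hsv=cv2.cvtColor(c["image"],cv2.COLOR_BGR2HSV)
b=cv2.inRange(hsv,(100,90,40),(125,255,255))
q=max(cv2.findContours(b,0,2)[0],key=cv2.contourArea);r=cv2.minAreaRect(q);w=ray(c,cv2.boxPoints(r),.018)[:,:2];print(w.round(3),w.mean(0))
E
```

```text
t 20.65 tcp [0.4629 0.2929 0.087 ] xang 179.20 tilt [0.0052 0.0031] w 0.0309 f 0.0 F [-0.8 -0.7 -0.3] q1,6 [ 0.54 -1.01]
units x -0.706 y -2.139 z 0.334 yaw 0.016
[[0.409 0.28 ]
 [0.409 0.307]
 [0.502 0.307]
 [0.502 0.277]] [0.45556784 0.29281781]
```

Emit:
move_arm --rows '[{"grip": 0.33,"x": -0.12,"y": -0.36,"z": 0,"yaw": 0},{"grip": 0.33,"x": -0.235,"y": -0.713,"z": 0,"yaw": 0},{"grip": 0.33,"x": -0.235,"y": -0.713,"z": 0,"yaw": 0}]'

```text
time: 21.08
ee_pos: [0.4879, 0.2035, 0.0829]
orientation: [-0.028, -3.138, 0.002]
force: [-0.2, 0.8, -0.1]
grip_width: 0.0281
grip_force: 0.0
```

Emit:
move_arm --rows '[{"grip": 0.33,"x": -0.12,"y": -0.36,"z": 0,"yaw": 0},{"grip": 0.33,"x": -0.235,"y": -0.713,"z": 0,"yaw": 0},{"grip": 0.33,"x": -0.235,"y": -0.713,"z": 0,"yaw": 0}]'

```text
time: 21.45
ee_pos: [0.5153, 0.1186, 0.0833]
orientation: [-0.027, -3.14, 0.001]
force: [-0.6, 0.3, -0.0]
grip_width: 0.0281
grip_force: 0.0
```

Emit:
move_arm --rows '[{"grip": 0.33,"x": -0.12,"y": -0.36,"z": 0,"yaw": 0.022},{"grip": 0.33,"x": -0.235,"y": -0.713,"z": 0,"yaw": 0.022},{"grip": 0.33,"x": -0.235,"y": -0.713,"z": 0.2,"yaw": 0.022},{"grip": 0.33,"x": -0.235,"y": -0.713,"z": 0.3,"yaw": 0.022},{"grip": 0.33,"x": -0.235,"y": -0.713,"z": 0.3,"yaw": 0.022}]'

```text
time: 22.08
ee_pos: [0.5412, 0.0353, 0.0471]
orientation: [-0.047, -3.138, -0.0]
force: [0.7, 0.6, 0.4]
grip_width: 0.0284
grip_force: 0.0
```

```bash
python3 - <<'E'
from h import *
s=st();c=snap("w11");print(proj(c,[[.5,.0345,.044],[.53,.0345,.044]]))
g=cv2.cvtColor(c["image"],cv2.COLOR_BGR2GRAY)
for r in (150,175,200,220): print(r,g[r,205:300:3].tolist())
E
```

```text
t 22.07 tcp [0.5412 0.0353 0.0471] xang 178.28 tilt [-0.0032  0.0003] w 0.0284 f 0.0 F [0.7 0.6 0.4] q1,6 [ 0.04 -1.5 ]
[[245.77759575 164.8350413 ]
 [247.25701666 207.15920074]]
150 [134, 131, 131, 130, 130, 129, 128, 130, 145, 169, 168, 165, 164, 140, 110, 112, 153, 165, 163, 162, 159, 104, 126, 128, 128, 128, 128, 128, 128, 128, 128, 128]
175 [103, 130, 129, 128, 129, 129, 129, 131, 129, 129, 125, 158, 168, 164, 164, 163, 161, 160, 125, 100, 127, 125, 128, 127, 127, 127, 126, 125, 126, 126, 125, 125]
200 [128, 130, 130, 130, 130, 130, 130, 130, 130, 129, 129, 152, 167, 163, 166, 162, 161, 161, 118, 100, 127, 127, 125, 126, 125, 127, 95, 86, 85, 86, 85, 85]
220 [101, 131, 131, 133, 99, 91, 90, 89, 89, 89, 88, 105, 115, 112, 113, 112, 112, 113, 95, 87, 87, 87, 86, 85, 86, 86, 85, 84, 84, 86, 86, 86]
```

Emit:
move_arm --rows '[{"grip": 0.33,"x": 0,"y": 0,"z": 0.2,"yaw": 0},{"grip": 0.33,"x": 0,"y": 0,"z": 0.34,"yaw": 0},{"grip": 0.33,"x": 0,"y": 0,"z": 0.395,"yaw": 0},{"grip": 0.33,"x": 0,"y": 0,"z": 0.395,"yaw": 0},{"grip": 0.1,"x": 0,"y": 0,"z": 0.395,"yaw": 0},{"grip": 0,"x": 0,"y": 0,"z": 0.395,"yaw": 0},{"grip": 0,"x": 0,"y": 0,"z": 0.395,"yaw": 0}]' --force 70

```text
time: 23.0
ee_pos: [0.5432, 0.0343, 0.0021]
orientation: [0.05, 3.139, 0.001]
force: [-1.5, 0.2, 6.9]
grip_width: 0.0135
grip_force: 69.1
```

Emit:
move_arm --rows '[{"grip": 0,"x": 0,"y": 0,"z": -0.2,"yaw": 0},{"grip": 0,"x": 0,"y": 0,"z": -0.5,"yaw": 0},{"grip": 0,"x": 0,"y": 0,"z": -0.7,"yaw": 0},{"grip": 0,"x": 0,"y": 0,"z": -0.7,"yaw": 0}]'

```text
time: 23.5
ee_pos: [0.5436, 0.0341, 0.0864]
orientation: [0.049, 3.137, 0.0]
force: [-1.1, 0.3, -2.1]
grip_width: 0.0135
grip_force: 68.8
```

```bash
python3 - <<'E'
from h import *
st();to(.498,.246,-.018,179.2)
E
```

```text
t 23.50 tcp [0.5436 0.0341 0.0864] xang 178.20 tilt [0.004  0.0002] w 0.0135 f 68.8 F [-1.1  0.3 -2.1] q1,6 [ 0.04 -1.5 ]
units x 0.439 y 1.753 z 0.869 yaw -0.022
```

Emit:
move_arm --rows '[{"grip": 0,"x": 0.07,"y": 0.29,"z": 0,"yaw": 0},{"grip": 0,"x": 0.14,"y": 0.58,"z": 0,"yaw": 0},{"grip": 0,"x": 0.22,"y": 0.885,"z": 0,"yaw": 0},{"grip": 0,"x": 0.22,"y": 0.885,"z": 0,"yaw": 0}]'

```text
time: 24.0
ee_pos: [0.5177, 0.1427, 0.0833]
orientation: [-0.044, -3.138, 0.001]
force: [0.2, -0.4, -0.2]
grip_width: 0.0131
grip_force: 68.9
```

Emit:
move_arm --rows '[{"grip": 0,"x": 0.07,"y": 0.29,"z": 0,"yaw": -0.022},{"grip": 0,"x": 0.14,"y": 0.58,"z": 0,"yaw": -0.022},{"grip": 0,"x": 0.22,"y": 0.885,"z": 0,"yaw": -0.022},{"grip": 0,"x": 0.22,"y": 0.885,"z": 0,"yaw": -0.022},{"grip": 0,"x": 0.22,"y": 0.885,"z": 0,"yaw": -0.022}]'

```text
time: 24.62
ee_pos: [0.4959, 0.247, 0.084]
orientation: [-0.022, -3.14, 0.002]
force: [-0.4, -0.5, -1.8]
grip_width: 0.0127
grip_force: 69.1
```

```bash
python3 - <<'E'
from h import *
st();c=snap("w12");to(.498,.248,-.018,179.2)
hsv=cv2.cvtColor(c["image"],cv2.COLOR_BGR2HSV);g=cv2.cvtColor(c["image"],cv2.COLOR_BGR2GRAY)
b=cv2.inRange(hsv,(100,90,40),(125,255,255))
q=max(cv2.findContours(b,0,2)[0],key=cv2.contourArea);r=cv2.minAreaRect(q);w=ray(c,cv2.boxPoints(r),.018)[:,:2];print(w.round(3),w.mean(0))
print(proj(c,[[.45,.2155,.026],[.45,.248,.008]]));print(ray(c,[(100,150)],.026))
r=int(proj(c,[[.45,.2155,.026]])[0,1]);print(r,g[r,150:300:4].tolist())
E
```

```text
t 24.62 tcp [0.4959 0.247  0.084 ] xang 179.19 tilt [-0.0016 -0.0014] w 0.0127 f 69.1 F [-0.4 -0.5 -1.8] q1,6 [ 0.44 -1.11]
units x -0.016 y 0.011 z 0.852 yaw -0.001
[[0.41  0.278]
 [0.411 0.306]
 [0.502 0.311]
 [0.502 0.28 ]] [0.45615939 0.29396145]
[[211.35672527 147.41442917]
 [249.48949678 144.3058357 ]]
[[0.45085814 0.12024391 0.026     ]]
147 [182, 183, 183, 183, 183, 183, 182, 183, 183, 183, 183, 183, 182, 183, 183, 184, 183, 167, 171, 171, 173, 89, 69, 69, 67, 66, 67, 65, 65, 75, 114, 113, 114, 146, 89, 62, 65, 65]
```

Emit:
move_arm --rows '[{"grip": 0,"x": 0,"y": 0.03,"z": 0.4,"yaw": 0},{"grip": 0,"x": 0,"y": 0.03,"z": 0.75,"yaw": 0},{"grip": 0,"x": 0,"y": 0.03,"z": 0.87,"yaw": 0},{"grip": 0,"x": 0,"y": 0.03,"z": 0.9,"yaw": 0},{"grip": 0,"x": 0,"y": 0.03,"z": 0.9,"yaw": 0}]'

```text
time: 25.3
ee_pos: [0.4975, 0.2519, -0.0219]
orientation: [0.023, 3.139, 0.002]
force: [0.7, 1.0, -2.0]
grip_width: 0.0131
grip_force: 69.1
```

Emit:
move_arm --rows '[{"grip": 0.26,"x": 0,"y": 0,"z": 0,"yaw": 0},{"grip": 0.26,"x": 0,"y": 0,"z": 0,"yaw": 0},{"grip": 0.26,"x": 0,"y": 0,"z": -0.2,"yaw": 0},{"grip": 0.26,"x": 0,"y": 0,"z": -0.6,"yaw": 0},{"grip": 0.26,"x": 0,"y": 0,"z": -1,"yaw": 0},{"grip": 0.26,"x": 0,"y": 0,"z": -1,"yaw": 0}]'

```text
time: 26.05
ee_pos: [0.4993, 0.2532, 0.1019]
orientation: [0.022, 3.132, 0.007]
force: [0.2, 0.0, -0.0]
grip_width: 0.0219
grip_force: 0.0
```

```bash
python3 - <<'E'
from h import *
st();c=snap("w13")
t=get_image("top");np.save("t1.npy",t,allow_pickle=True)
a=cv2.resize(t["image"][140:260,60:340],(800,343),interpolation=cv2.INTER_CUBIC)
b=cv2.resize(c["image"][40:290,:],(512,250));b=cv2.copyMakeBorder(b,0,0,0,288,cv2.BORDER_CONSTANT)
save("c13.png",np.vstack([a,b]))
E
```

```text
t 26.05 tcp [0.4993 0.2532 0.1019] xang 179.20 tilt [0.0094 0.0046] w 0.0219 f 0.0 F [ 0.2  0.  -0. ] q1,6 [ 0.45 -1.11]
```

View pics/c13.png

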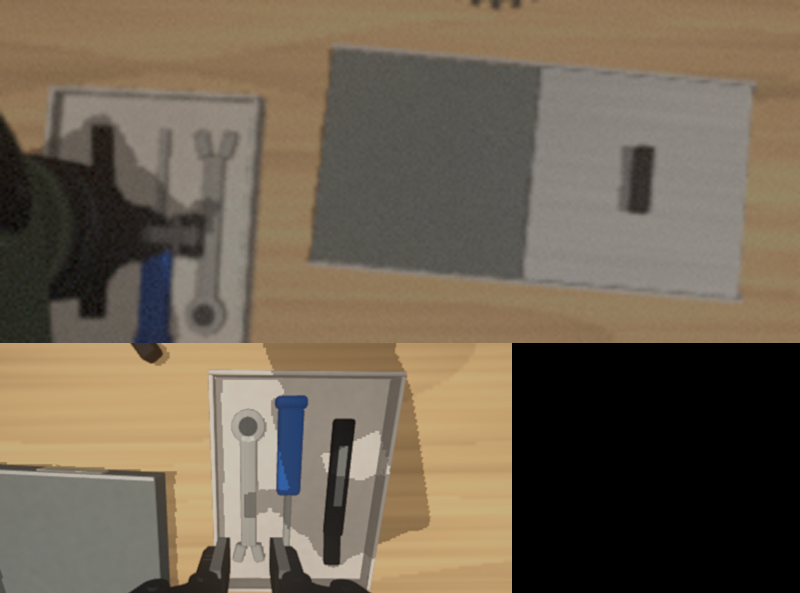

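All three tools are in the tray: in the wrist part the spanner is at (248,490), the driver at (290,445) and the lever at (340,490). The deck is clear and the cover still shut, with its fin at (638,180) in the top crop. The cover is next.

Emit:
move_arm --rows '[{"grip": 0.26,"x": -0.07,"y": -0.46,"z": 0,"yaw": 0},{"grip": 0.26,"x": -0.143,"y": -0.92,"z": 0,"yaw": 0},{"grip": 0.26,"x": -0.143,"y": -0.92,"z": 0,"yaw": 0}]'

```text
time: 26.52
ee_pos: [0.5109, 0.1378, 0.0954]
orientation: [-0.029, -3.138, 0.002]
force: [0.4, 1.2, -0.5]
grip_width: 0.0221
grip_force: 0.0
```

Emit:
move_arm --rows '[{"grip": 0.6,"x": -0.07,"y": -0.46,"z": 0,"yaw": 0},{"grip": 0.6,"x": -0.143,"y": -0.92,"z": 0,"yaw": 0},{"grip": 0.6,"x": -0.143,"y": -0.92,"z": 0,"yaw": 0}]'

```text
time: 26.9
ee_pos: [0.5272, 0.0283, 0.0958]
orientation: [-0.029, -3.139, 0.0]
force: [-0.5, 0.0, -0.1]
grip_width: 0.0513
grip_force: 0.0
```

Emit:
move_arm --rows '[{"grip": 0.6,"x": -0.07,"y": -0.46,"z": 0,"yaw": 0.06},{"grip": 0.6,"x": -0.143,"y": -0.92,"z": 0,"yaw": 0.06},{"grip": 0.6,"x": -0.143,"y": -0.92,"z": 0,"yaw": 0.06},{"grip": 0.6,"x": -0.143,"y": -0.92,"z": 0,"yaw": 0.06},{"grip": 0.6,"x": -0.143,"y": -0.92,"z": 0,"yaw": 0.06}]'

```text
time: 27.52
ee_pos: [0.5428, -0.0783, 0.0966]
orientation: [-0.093, -3.139, -0.001]
force: [0.2, 0.4, -0.3]
grip_width: 0.0515
grip_force: 0.0
```

```bash
python3 - <<'E'
from h import *
st();c=snap("w14");hsv=cv2.cvtColor(c["image"],cv2.COLOR_BGR2HSV)
g=cv2.inRange(hsv,(0,0,0),(180,255,60))
for q in cv2.findContours(g,0,2)[0]:
    if cv2.contourArea(q)>150: print(cv2.boundingRect(q),np.round(cv2.minAreaRect(q)[0]))
x=cv2.cvtColor(c["image"],cv2.COLOR_BGR2GRAY)
for r in(190,210,225):print(x[r,200:310:4].tolist())
t=np.load("t1.npy",allow_pickle=True).item();hs=cv2.cvtColor(t["image"],cv2.COLOR_BGR2HSV)
m=cv2.inRange(hs,(0,0,0),(180,255,70));m[:,:265]=0;m[:,310:]=0;m[:180]=0;m[230:]=0
q=max(cv2.findContours(m,0,2)[0],key=cv2.contourArea);r=cv2.minAreaRect(q);print(ray(t,[r[0]],.069),r)
print(proj(c,[[.546,-.08,.069],[.521,-.08,.069]]))
E
```

```text
t 27.52 tcp [ 0.5428 -0.0783  0.0966] xang 176.61 tilt [-0.001   0.0007] w 0.0515 f 0.0 F [ 0.2  0.4 -0.3] q1,6 [-0.16 -1.68]
(0, 237, 512, 147) [256. 310.]
(29, 192, 17, 42) [ 38. 212.]
(238, 178, 16, 64) [246. 210.]
(13, 140, 21, 48) [ 23. 163.]
(5, 0, 58, 22) [34. 10.]
[171, 170, 171, 171, 171, 171, 170, 170, 171, 163, 50, 51, 50, 45, 123, 120, 172, 171, 172, 167, 166, 166, 130, 120, 120, 121, 121, 120]
[168, 168, 167, 168, 168, 167, 166, 167, 160, 112, 43, 43, 42, 40, 119, 117, 117, 116, 116, 116, 117, 115, 115, 116, 115, 115, 114, 115]
[167, 167, 166, 166, 166, 165, 166, 166, 166, 133, 43, 45, 43, 40, 119, 117, 152, 116, 116, 115, 115, 115, 116, 116, 116, 116, 115, 114]
[[ 0.54748437 -0.08272     0.069     ]] ((283.7295227050781, 202.4754180908203), (6.6091084480285645, 21.638042449951172), 5.19442892074585)
[[247.10429614 213.77214588]
 [245.09335279 183.60810203]]
```

Emit:
move_arm --rows '[{"grip": 0.6,"x": 0,"y": -0.01,"z": 0.3,"yaw": 0},{"grip": 0.6,"x": 0,"y": -0.01,"z": 0.6,"yaw": 0},{"grip": 0.6,"x": 0,"y": -0.01,"z": 0.66,"yaw": 0},{"grip": 0.6,"x": 0,"y": -0.01,"z": 0.66,"yaw": 0},{"grip": 0,"x": 0,"y": -0.01,"z": 0.66,"yaw": 0},{"grip": 0,"x": 0,"y": -0.01,"z": 0.66,"yaw": 0},{"grip": 0,"x": 0,"y": -0.01,"z": 0.66,"yaw": 0},{"grip": 0,"x": 0,"y": -0.01,"z": 0.66,"yaw": 0}]' --force 60

```text
time: 28.58
ee_pos: [0.5439, -0.0815, 0.0192]
orientation: [0.097, 3.138, -0.0]
force: [-1.0, 0.5, 5.7]
grip_width: 0.0125
grip_force: 60.3
```

Emit:
move_arm --rows '[{"grip": 0,"x": 0,"y": 0.15,"z": 0,"yaw": 0},{"grip": 0,"x": 0,"y": 0.3,"z": 0,"yaw": 0},{"grip": 0,"x": 0,"y": 0.5,"z": 0,"yaw": 0},{"grip": 0,"x": 0,"y": 0.68,"z": 0,"yaw": 0},{"grip": 0,"x": 0,"y": 0.68,"z": 0,"yaw": 0}]'

```text
time: 29.2
ee_pos: [0.5494, 0.0015, 0.0192]
orientation: [0.095, 3.137, 0.002]
force: [-0.8, 1.7, 5.2]
grip_width: 0.0123
grip_force: 60.2
```

Emit:
move_arm --rows '[{"grip": 0,"x": 0,"y": 0.15,"z": 0,"yaw": 0},{"grip": 0,"x": 0,"y": 0.3,"z": 0,"yaw": 0},{"grip": 0,"x": 0,"y": 0.5,"z": 0,"yaw": 0},{"grip": 0,"x": 0,"y": 0.68,"z": 0,"yaw": 0},{"grip": 0,"x": 0,"y": 0.68,"z": 0,"yaw": 0}]'

```text
time: 29.82
ee_pos: [0.5543, 0.0782, 0.0192]
orientation: [0.09, 3.137, -0.01]
force: [0.9, -13.1, 6.8]
grip_width: 0.0123
grip_force: 61.6
```

Emit:
move_arm --rows '[{"grip": 0.5,"x": 0,"y": 0,"z": 0,"yaw": 0},{"grip": 0.5,"x": 0,"y": -0.03,"z": 0,"yaw": 0},{"grip": 0.5,"x": 0,"y": -0.03,"z": 0,"yaw": 0},{"grip": 0.5,"x": 0,"y": -0.03,"z": -0.4,"yaw": 0},{"grip": 0.5,"x": 0,"y": -0.03,"z": -0.9,"yaw": 0},{"grip": 0.5,"x": 0,"y": -0.03,"z": -0.9,"yaw": 0}]'

```text
time: 30.58
ee_pos: [0.5564, 0.0785, 0.1308]
orientation: [0.096, 3.129, 0.003]
force: [-0.3, 0.7, 0.5]
grip_width: 0.043
grip_force: 0.0
```

Emit:
move_arm --rows '[{"grip": 0.65,"x": 0,"y": -0.35,"z": 0,"yaw": 0},{"grip": 0.65,"x": 0,"y": -0.7,"z": 0,"yaw": 0},{"grip": 0.65,"x": 0,"y": -0.7,"z": 0,"yaw": 0}]'

```text
time: 30.95
ee_pos: [0.5467, -0.0079, 0.1247]
orientation: [-0.101, -3.138, 0.0]
force: [-0.5, 1.0, 0.2]
grip_width: 0.0558
grip_force: 0.0
```

Emit:
move_arm --rows '[{"grip": 0.65,"x": 0,"y": -0.35,"z": 0,"yaw": 0},{"grip": 0.65,"x": 0,"y": -0.7,"z": 0,"yaw": 0},{"grip": 0.65,"x": 0,"y": -0.7,"z": 0,"yaw": 0},{"grip": 0.65,"x": 0,"y": -0.7,"z": 0,"yaw": 0}]'

```text
time: 31.45
ee_pos: [0.5423, -0.0888, 0.1252]
orientation: [-0.096, -3.139, -0.002]
force: [0.5, 0.7, -0.8]
grip_width: 0.0559
grip_force: 0.0
```

```bash
python3 - <<'E'
from h import *
st();c=snap("w15");t=snap("t2","top")
a=cv2.resize(t["image"][130:260,150:420],(800,385),interpolation=cv2.INTER_CUBIC)
b=cv2.resize(c["image"],(512,384))[60:275];b=cv2.copyMakeBorder(b,0,0,0,288,cv2.BORDER_CONSTANT)
save("c15.png",np.vstack([a,b]))
E
```

```text
t 31.45 tcp [ 0.5423 -0.0888  0.1252] xang 176.49 tilt [-0.0011  0.0011] w 0.0559 f 0.0 F [ 0.5  0.7 -0.8] q1,6 [-0.18 -1.69]
```

View pics/c15.png

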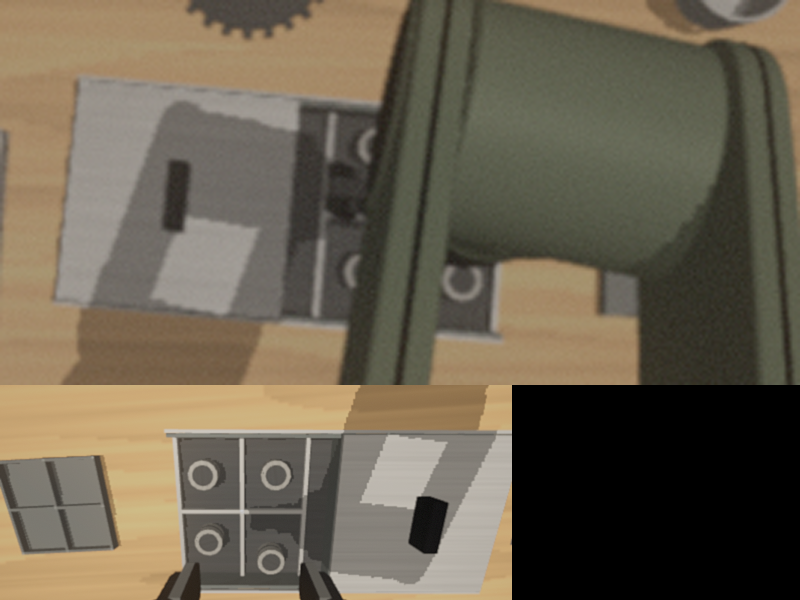

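The wrist view shows four cups with mouths near raw pixels (203,150), (276,150), (208,216) and (270,235). The kit-tray cross is near (57,182), and the cover is fully open.

```bash
cat >> h.py <<'E'
def cups(c,seeds,z):
    g=cv2.GaussianBlur(cv2.cvtColor(c["image"],cv2.COLOR_BGR2GRAY),(3,3),0);out=[]
    for u,v in seeds:
        r=26;u,v=int(u),int(v);y0,x0=max(v-r,0),max(u-r,0);p=g[y0:v+r,x0:u+r]
        k=cv2.HoughCircles(p,cv2.HOUGH_GRADIENT,1,20,param1=80,param2=8,minRadius=9,maxRadius=26)
        out.append(None if k is None else [k[0,0,0]+x0,k[0,0,1]+y0,k[0,0,2]])
    return out
E
python3 - <<'E'
from h import *
c=load("w15");s=read_state()
for sd in[(203,150),(276,150),(208,216),(270,235)]:
    k=cups(c,[sd],.028)[0];print(sd,k,"seed",ray(c,[sd],.028)[0].round(4), None if k is None else ray(c,[k[:2]],.028)[0].round(4))
print("kit",ray(c,[(57,182)],.013).round(4))
print("bins mid",ray(c,[(243,187)],.012).round(4))
print("kit corners",ray(c,[(0,137),(103,131),(118,222),(22,228)],.013).round(4))
to(.5,-.125,.05)
E
```

```text
(203, 150) [np.float32(209.5), np.float32(149.5), np.float32(15.8)] seed [ 0.5017 -0.1321  0.028 ] [ 0.5016 -0.1256  0.028 ]
(276, 150) [np.float32(275.5), np.float32(150.5), np.float32(9.6)] seed [ 0.5062 -0.0596  0.028 ] [ 0.5067 -0.0601  0.028 ]
(208, 216) [np.float32(208.5), np.float32(216.5), np.float32(13.1)] seed [ 0.5722 -0.1347  0.028 ] [ 0.5728 -0.1342  0.028 ]
(270, 235) [np.float32(270.5), np.float32(236.5), np.float32(12.5)] seed [ 0.5987 -0.0692  0.028 ] [ 0.6005 -0.0687  0.028 ]
kit [[ 0.5284 -0.2965  0.013 ]]
bins mid [[ 0.5468 -0.0957  0.012 ]]
kit corners [[ 0.4776 -0.342   0.013 ]
 [ 0.478  -0.235   0.013 ]
 [ 0.5789 -0.2402  0.013 ]
 [ 0.5793 -0.3507  0.013 ]]
units x 0.335 y -0.325 z 0.629 yaw 0.000
```

Emit:
move_arm --rows '[{"grip": 0.55,"x": 0.315,"y": -0.388,"z": 0.2,"yaw": 0},{"grip": 0.55,"x": 0.315,"y": -0.388,"z": 0.4,"yaw": 0},{"grip": 0.55,"x": 0.315,"y": -0.388,"z": 0.63,"yaw": 0},{"grip": 0.55,"x": 0.315,"y": -0.388,"z": 0.63,"yaw": 0},{"grip": 0.55,"x": 0.315,"y": -0.388,"z": 0.63,"yaw": 0}]'

```text
time: 32.17
ee_pos: [0.5029, -0.1335, 0.051]
orientation: [0.095, 3.139, -0.0]
force: [0.0, -1.2, 0.3]
grip_width: 0.047
grip_force: 0.0
```

```bash
python3 - <<'E'
from h import *
st();c=snap("w16");p=proj(c,[[.5017,-.1321,.028]])[0];print("expect",p)
x=cv2.cvtColor(c["image"],cv2.COLOR_BGR2GRAY)
i=int(p[1])
for r in(i-20,i-10,i,i+10):print(r,x[r,190:310:4].tolist())
for u in (int(p[0]),):print(x[i-60:i+60:4,u].tolist())
E
```

```text
t 32.17 tcp [ 0.5029 -0.1335  0.051 ] xang 176.55 tilt [ 0.0014 -0.0002] w 0.0470 f 0.0 F [ 0.  -1.2  0.3] q1,6 [-0.28 -1.79]
expect [250.60802536 210.37099387]
190 [184, 185, 185, 185, 186, 186, 197, 75, 100, 99, 98, 97, 102, 88, 100, 99, 93, 79, 83, 74, 79, 94, 93, 93, 95, 66, 117, 138, 64, 65]
200 [190, 190, 190, 191, 190, 190, 195, 77, 95, 98, 96, 145, 171, 141, 94, 89, 96, 165, 172, 93, 67, 66, 63, 64, 64, 64, 129, 131, 63, 63]
210 [192, 192, 191, 192, 192, 192, 193, 97, 97, 95, 80, 120, 65, 66, 67, 65, 67, 66, 70, 120, 61, 64, 63, 62, 64, 62, 135, 102, 62, 61]
220 [184, 183, 183, 183, 183, 182, 193, 113, 94, 96, 91, 98, 122, 72, 66, 66, 66, 77, 121, 74, 64, 62, 62, 62, 62, 63, 137, 76, 60, 60]
[185, 84, 194, 158, 127, 95, 97, 96, 96, 97, 99, 173, 138, 89, 65, 65, 64, 65, 62, 119, 90, 91, 91, 94, 125, 188, 88, 89, 99, 72]
```

View pics/w16.png

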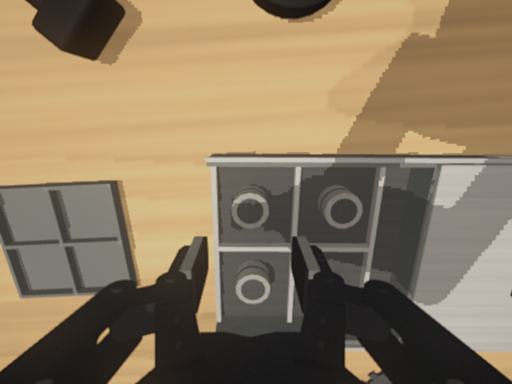

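The view (my last) shows cup A at (250,210), exactly where predicted and centred between the fingers. I'll descend and grip.

Emit:
move_arm --rows '[{"grip": 0.55,"x": 0,"y": 0,"z": 0.25,"yaw": 0},{"grip": 0.55,"x": 0,"y": 0,"z": 0.48,"yaw": 0},{"grip": 0.55,"x": 0,"y": 0,"z": 0.56,"yaw": 0},{"grip": 0.55,"x": 0,"y": 0,"z": 0.56,"yaw": 0},{"grip": 0.2,"x": 0,"y": 0,"z": 0.56,"yaw": 0},{"grip": 0.2,"x": 0,"y": 0,"z": 0.56,"yaw": 0},{"grip": 0.2,"x": 0,"y": 0,"z": 0.56,"yaw": 0}]' --force 50

```text
time: 33.1
ee_pos: [0.5032, -0.1343, -0.0155]
orientation: [0.096, 3.137, -0.001]
force: [-0.5, -0.0, 6.8]
grip_width: 0.0271
grip_force: 49.0
```

Emit:
move_arm --rows '[{"grip": 0.2,"x": 0,"y": 0,"z": -0.25,"yaw": 0},{"grip": 0.2,"x": 0,"y": 0,"z": -0.5,"yaw": 0},{"grip": 0.2,"x": 0,"y": 0,"z": -0.5,"yaw": 0},{"grip": 0.2,"x": 0,"y": 0,"z": -0.5,"yaw": 0}]'

```text
time: 33.6
ee_pos: [0.5014, -0.1338, 0.0425]
orientation: [-0.096, -3.139, -0.001]
force: [-0.2, -0.8, -1.4]
grip_width: 0.0275
grip_force: 49.2
```

```bash
python3 - <<'E'
from h import *
st();to(.5026,-.3235,.03)
c=load("w16")
print("kit corners",ray(c,[(0,187),(118,181),(136,290),(22,297)],.013).round(4),"cross",ray(c,[(64,241)],.013).round(4))
print("cups B,C",ray(c,[(341,210),(252,288)],.028).round(4))
c=snap("w17");print(proj(c,[[.5284,-.2965,.013]]))
E
```

```text
t 33.60 tcp [ 0.5014 -0.1338  0.0425] xang 176.49 tilt [-0.0008  0.0004] w 0.0275 f 49.2 F [-0.2 -0.8 -1.4] q1,6 [-0.28 -1.79]
units x -0.107 y -1.577 z 0.104 yaw 0.000
kit corners [[ 0.4747 -0.3343  0.013 ]
 [ 0.4755 -0.2379  0.013 ]
 [ 0.579  -0.2424  0.013 ]
 [ 0.5799 -0.349   0.013 ]] cross [[ 0.5257 -0.2954  0.013 ]]
cups B,C [[ 0.5057 -0.0618  0.028 ]
 [ 0.5725 -0.1351  0.028 ]]
[[ 57.89150676 250.49290106]]
```

Emit:
move_arm --rows '[{"grip": 0.2,"x": -0.024,"y": -0.26,"z": 0,"yaw": 0},{"grip": 0.2,"x": -0.048,"y": -0.52,"z": 0,"yaw": 0},{"grip": 0.2,"x": -0.048,"y": -0.78,"z": 0,"yaw": 0},{"grip": 0.2,"x": -0.048,"y": -0.78,"z": 0,"yaw": 0}]'

```text
time: 34.15
ee_pos: [0.5013, -0.2291, 0.0417]
orientation: [-0.1, -3.138, -0.001]
force: [-0.9, 0.6, -1.6]
grip_width: 0.027
grip_force: 49.4
```

Emit:
move_arm --rows '[{"grip": 0.2,"x": -0.024,"y": -0.26,"z": 0,"yaw": 0},{"grip": 0.2,"x": -0.048,"y": -0.52,"z": 0,"yaw": 0},{"grip": 0.2,"x": -0.048,"y": -0.78,"z": 0,"yaw": 0},{"grip": 0.2,"x": -0.048,"y": -0.78,"z": 0,"yaw": 0},{"grip": 0.2,"x": -0.048,"y": -0.78,"z": 0,"yaw": 0}]'

```text
time: 34.78
ee_pos: [0.5015, -0.32, 0.0421]
orientation: [-0.096, -3.138, -0.003]
force: [-0.6, -0.4, -0.5]
grip_width: 0.0273
grip_force: 49.5
```

```bash
python3 - <<'E'
from h import *
st();c=snap("w18");to(.5015,-.3215,-.014)
# darker dividers / kit outline mask: find grey tray contour vs wood by saturation
hsv=cv2.cvtColor(c["image"],cv2.COLOR_BGR2HSV);m=cv2.inRange(hsv,(0,0,60),(180,60,160));m[235:]=0
for q in cv2.findContours(m,0,2)[0]:
    if cv2.contourArea(q)>800: x,y,w,h=cv2.boundingRect(q);print((x,y,w,h),ray(c,[(x,y+h*.5),(x+w,y+h*.5),(x+w*.5,y)],.013).round(4))
E
```

```text
t 34.77 tcp [ 0.5015 -0.32    0.0421] xang 176.51 tilt [-0.0018  0.002 ] w 0.0273 f 49.5 F [-0.6 -0.4 -0.5] q1,6 [-0.59 -2.1 ]
units x -0.001 y -0.014 z 0.469 yaw 0.000
(209, 172, 135, 63) [[ 0.4946 -0.3514  0.013 ]
 [ 0.5013 -0.244   0.013 ]
 [ 0.4723 -0.2969  0.013 ]]
(430, 143, 82, 92) [[ 0.4934 -0.1773  0.013 ]
 [ 0.4974 -0.1136  0.013 ]
 [ 0.4593 -0.1517  0.013 ]]
```

Emit:
move_arm --rows '[{"grip": 0.2,"x": 0,"y": -0.02,"z": 0.2,"yaw": 0},{"grip": 0.2,"x": 0,"y": -0.02,"z": 0.4,"yaw": 0},{"grip": 0.2,"x": 0,"y": -0.02,"z": 0.47,"yaw": 0},{"grip": 0.2,"x": 0,"y": -0.02,"z": 0.47,"yaw": 0}]'

```text
time: 35.33
ee_pos: [0.5018, -0.3231, -0.0136]
orientation: [-0.095, -3.139, -0.001]
force: [0.2, -0.2, 0.2]
grip_width: 0.0267
grip_force: 49.7
```

Emit:
move_arm --rows '[{"grip": 0.43,"x": 0,"y": 0,"z": 0,"yaw": 0},{"grip": 0.43,"x": 0,"y": 0,"z": 0,"yaw": 0},{"grip": 0.43,"x": 0,"y": 0,"z": -0.25,"yaw": 0},{"grip": 0.55,"x": 0,"y": 0,"z": -0.7,"yaw": 0},{"grip": 0.55,"x": 0,"y": 0,"z": -0.7,"yaw": 0},{"grip": 0.55,"x": 0,"y": 0,"z": -0.7,"yaw": 0}]'

```text
time: 36.08
ee_pos: [0.5017, -0.3238, 0.0709]
orientation: [0.096, 3.14, -0.0]
force: [0.8, 0.4, 0.5]
grip_width: 0.0471
grip_force: 0.0
```

```bash
python3 - <<'E'
from h import *
st();c=snap("w19")
p=proj(c,[[.500,-.3225,.028]])[0];print(p)
g=cv2.GaussianBlur(cv2.cvtColor(c["image"],cv2.COLOR_BGR2GRAY),(3,3),0)
k=cv2.HoughCircles(g[120:240,:],cv2.HOUGH_GRADIENT,1,25,param1=80,param2=14,minRadius=12,maxRadius=24)
for a in k[0]: print(a, ray(c,[(a[0],a[1]+120)],.028)[0].round(4))
to(.5045,-.0615,.05)
E
```

```text
t 36.08 tcp [ 0.5017 -0.3238  0.0709] xang 176.48 tilt [ 0.0005 -0.0002] w 0.0471 f 0.0 F [0.8 0.4 0.5] q1,6 [-0.59 -2.1 ]
[250.39835699 201.64060376]
[249.5  82.5  16.7] [ 0.5007 -0.3233  0.028 ]
units x 0.106 y 2.181 z 0.168 yaw 0.000
```

Emit:
move_arm --rows '[{"grip": 0.55,"x": 0.016,"y": 0.36,"z": 0,"yaw": 0},{"grip": 0.55,"x": 0.031,"y": 0.727,"z": 0,"yaw": 0},{"grip": 0.55,"x": 0.031,"y": 0.727,"z": 0,"yaw": 0}]'

```text
time: 36.5
ee_pos: [0.5021, -0.2337, 0.0691]
orientation: [-0.091, -3.136, -0.004]
force: [0.6, -0.8, 0.2]
grip_width: 0.0466
grip_force: 0.0
```

Emit:
move_arm --rows '[{"grip": 0.55,"x": 0.016,"y": 0.36,"z": 0,"yaw": 0},{"grip": 0.55,"x": 0.031,"y": 0.727,"z": 0,"yaw": 0},{"grip": 0.55,"x": 0.031,"y": 0.727,"z": 0,"yaw": 0}]'

```text
time: 36.88
ee_pos: [0.5044, -0.1476, 0.0697]
orientation: [-0.092, -3.138, -0.001]
force: [0.2, 0.2, -0.0]
grip_width: 0.0469
grip_force: 0.0
```

Emit:
move_arm --rows '[{"grip": 0.55,"x": 0.016,"y": 0.36,"z": 0,"yaw": 0},{"grip": 0.55,"x": 0.031,"y": 0.727,"z": 0,"yaw": 0},{"grip": 0.55,"x": 0.031,"y": 0.727,"z": 0.17,"yaw": 0},{"grip": 0.55,"x": 0.031,"y": 0.727,"z": 0.17,"yaw": 0},{"grip": 0.55,"x": 0.031,"y": 0.727,"z": 0.17,"yaw": 0}]'

```text
time: 37.5
ee_pos: [0.5072, -0.0631, 0.0502]
orientation: [0.098, 3.14, -0.0]
force: [0.2, -0.4, -0.6]
grip_width: 0.047
grip_force: 0.0
```

```bash
cat >> h.py <<'E'
def ring(n,z=.028,rows=(110,300)):
    s=st();c=snap(n);g=cv2.GaussianBlur(cv2.cvtColor(c["image"],cv2.COLOR_BGR2GRAY),(3,3),0)
    k=cv2.HoughCircles(g[rows[0]:rows[1]],cv2.HOUGH_GRADIENT,1,25,param1=80,param2=14,minRadius=12,maxRadius=26)
    for a in ([] if k is None else k[0]): print(a+[0,rows[0],0], ray(c,[(a[0],a[1]+rows[0])],z)[0].round(4))
    return s,c
E
python3 - <<'E'
from h import *
ring("w20")
E
```

```text
t 37.50 tcp [ 0.5072 -0.0631  0.0502] xang 176.42 tilt [ 0.0001 -0.0002] w 0.0470 f 0.0 F [ 0.2 -0.4 -0.6] q1,6 [-0.15 -1.65]
[252.5        211.5         12.30000019] [ 0.5067 -0.0603  0.028 ]
[157.5 257.5  15. ] [ 0.542  -0.1405  0.028 ]
```

Emit:
move_arm --rows '[{"grip": 0.55,"x": 0,"y": 0.012,"z": 0.25,"yaw": 0},{"grip": 0.55,"x": 0,"y": 0.012,"z": 0.48,"yaw": 0},{"grip": 0.55,"x": 0,"y": 0.012,"z": 0.55,"yaw": 0},{"grip": 0.55,"x": 0,"y": 0.012,"z": 0.55,"yaw": 0},{"grip": 0.2,"x": 0,"y": 0.012,"z": 0.55,"yaw": 0},{"grip": 0.2,"x": 0,"y": 0.012,"z": 0.55,"yaw": 0},{"grip": 0.2,"x": 0,"y": 0.012,"z": 0.55,"yaw": 0}]'

```text
time: 38.42
ee_pos: [0.508, -0.0608, -0.0144]
orientation: [0.096, 3.137, -0.001]
force: [-0.8, -0.6, 5.8]
grip_width: 0.0268
grip_force: 49.0
```

Emit:
move_arm --rows '[{"grip": 0.2,"x": 0,"y": 0,"z": -0.25,"yaw": 0},{"grip": 0.2,"x": 0,"y": 0,"z": -0.5,"yaw": 0},{"grip": 0.2,"x": 0,"y": 0,"z": -0.5,"yaw": 0},{"grip": 0.2,"x": 0,"y": 0,"z": -0.5,"yaw": 0}]'

```text
time: 38.92
ee_pos: [0.5063, -0.0604, 0.0438]
orientation: [-0.096, -3.139, -0.0]
force: [-1.4, -0.2, -0.7]
grip_width: 0.0268
grip_force: 49.2
```

```bash
python3 - <<'E'
from h import *
s=st();to(.5515,-.3245,.0425);c=load("w20")
g=cv2.cvtColor(c["image"],cv2.COLOR_BGR2GRAY)
print(proj(c,[[.5725,-.135,.028],[.599,-.069,.028]]).round())
save("x.png",g)
for r in range(230,300,10): print(r,g[r,130:200:4].tolist())
E
```

```text
t 38.92 tcp [ 0.5063 -0.0604  0.0438] xang 176.49 tilt [-0.0008  0.0002] w 0.0268 f 49.2 F [-1.4 -0.2 -0.7] q1,6 [-0.14 -1.65]
units x -0.511 y -2.173 z 0.010 yaw 0.000
[[170. 289.]
 [249. 310.]]
230 [184, 180, 92, 76, 92, 90, 91, 89, 89, 88, 87, 87, 87, 86, 86, 87, 86, 86]
240 [190, 186, 91, 73, 89, 89, 88, 88, 87, 86, 85, 85, 85, 86, 85, 85, 92, 93]
250 [186, 185, 190, 191, 189, 189, 190, 189, 191, 191, 191, 190, 124, 34, 34, 90, 88, 57]
260 [187, 186, 176, 87, 74, 89, 91, 89, 88, 87, 88, 38, 37, 40, 89, 88, 72, 30]
270 [180, 180, 183, 89, 76, 88, 87, 87, 84, 100, 35, 34, 49, 95, 105, 96, 31, 28]
280 [111, 173, 180, 127, 67, 88, 84, 36, 37, 51, 49, 41, 34, 34, 32, 34, 33, 29]
290 [41, 38, 36, 37, 37, 36, 34, 34, 34, 33, 31, 32, 31, 30, 33, 28, 36, 28]
```

Emit:
move_arm --rows '[{"grip": 0.2,"x": -0.01,"y": -0.29,"z": 0,"yaw": 0},{"grip": 0.2,"x": -0.02,"y": -0.58,"z": 0,"yaw": 0},{"grip": 0.2,"x": -0.036,"y": -0.88,"z": 0,"yaw": 0},{"grip": 0.2,"x": -0.036,"y": -0.88,"z": 0,"yaw": 0}]'

```text
time: 39.42
ee_pos: [0.5039, -0.1678, 0.0428]
orientation: [-0.101, -3.138, -0.001]
force: [-0.7, 1.5, -0.8]
grip_width: 0.0267
grip_force: 49.4
```

Emit:
move_arm --rows '[{"grip": 0.2,"x": -0.01,"y": -0.29,"z": 0,"yaw": 0},{"grip": 0.2,"x": -0.02,"y": -0.58,"z": 0,"yaw": 0},{"grip": 0.2,"x": -0.036,"y": -0.88,"z": 0,"yaw": 0},{"grip": 0.2,"x": -0.036,"y": -0.88,"z": 0,"yaw": 0},{"grip": 0.2,"x": -0.036,"y": -0.88,"z": 0,"yaw": 0}]'

```text
time: 40.05
ee_pos: [0.5019, -0.2704, 0.0433]
orientation: [-0.096, -3.138, -0.003]
force: [0.4, -0.3, -0.4]
grip_width: 0.027
grip_force: 49.5
```

Emit:
move_arm --rows '[{"grip": 0.2,"x": 0,"y": 0,"z": 0,"yaw": 0}]'

```text
time: 40.17
ee_pos: [0.5023, -0.2704, 0.0438]
orientation: [-0.094, -3.139, -0.002]
force: [1.9, 0.1, -1.0]
grip_width: 0.0266
grip_force: 49.5
```

```bash
python3 - <<'E'
from h import *
ring("w21");to(.502,-.272,-.013)
E
```

```text
t 40.17 tcp [ 0.5023 -0.2704  0.0438] xang 176.56 tilt [-0.001  0.001] w 0.0266 f 49.5 F [ 1.9  0.1 -1. ] q1,6 [-0.51 -2.03]
[249.5        242.5         25.39999962] [ 0.5249 -0.2713  0.028 ]
[188.5        213.5         23.20000076] [ 0.498  -0.3157  0.028 ]
[388.5        268.5         25.39999962] [ 0.5548 -0.1611  0.028 ]
[412.5        281.5         19.89999962] [ 0.5682 -0.1405  0.028 ]
[180.5        254.5         18.79999924] [ 0.5321 -0.3264  0.028 ]
units x 0.002 y -0.012 z 0.475 yaw 0.000
```

Emit:
move_arm --rows '[{"grip": 0.2,"x": 0,"y": -0.005,"z": 0.2,"yaw": 0},{"grip": 0.2,"x": 0,"y": -0.005,"z": 0.4,"yaw": 0},{"grip": 0.2,"x": 0,"y": -0.005,"z": 0.48,"yaw": 0},{"grip": 0.2,"x": 0,"y": -0.005,"z": 0.48,"yaw": 0}]'

```text
time: 40.72
ee_pos: [0.5027, -0.272, -0.0133]
orientation: [-0.095, -3.14, -0.0]
force: [1.1, -0.2, -0.6]
grip_width: 0.0271
grip_force: 49.5
```

Emit:
move_arm --rows '[{"grip": 0.41,"x": 0,"y": 0,"z": 0,"yaw": 0},{"grip": 0.41,"x": 0,"y": 0,"z": 0,"yaw": 0},{"grip": 0.41,"x": 0,"y": 0,"z": -0.25,"yaw": 0},{"grip": 0.55,"x": 0,"y": 0,"z": -0.7,"yaw": 0},{"grip": 0.55,"x": 0,"y": 0,"z": -0.7,"yaw": 0},{"grip": 0.55,"x": 0,"y": 0,"z": -0.7,"yaw": 0}]'

```text
time: 41.48
ee_pos: [0.5022, -0.2723, 0.0706]
orientation: [0.096, 3.14, 0.0]
force: [0.5, 0.7, -0.3]
grip_width: 0.0471
grip_force: 0.0
```

```bash
python3 - <<'E'
from h import *
ring("w22",rows=(110,240));to(.5735,-.136,.05)
E
```

```text
t 41.48 tcp [ 0.5022 -0.2723  0.0706] xang 176.49 tilt [0.0001 0.0001] w 0.0471 f 0.0 F [ 0.5  0.7 -0.3] q1,6 [-0.52 -2.03]
[189.5        205.5         16.60000038] [ 0.5007 -0.3229  0.028 ]
[249.5        203.5         17.70000076] [ 0.5021 -0.2719  0.028 ]
units x -0.527 y 1.168 z 0.165 yaw 0.000
```

Emit:
move_arm --rows '[{"grip": 0.55,"x": -0.13,"y": 0.3,"z": 0,"yaw": 0},{"grip": 0.55,"x": -0.264,"y": 0.584,"z": 0,"yaw": 0},{"grip": 0.55,"x": -0.264,"y": 0.584,"z": 0,"yaw": 0}]'

```text
time: 41.9
ee_pos: [0.5384, -0.2023, 0.069]
orientation: [-0.091, -3.138, -0.002]
force: [-1.1, -0.4, 0.1]
grip_width: 0.047
grip_force: 0.0
```

Emit:
move_arm --rows '[{"grip": 0.55,"x": -0.13,"y": 0.3,"z": 0,"yaw": 0},{"grip": 0.55,"x": -0.264,"y": 0.584,"z": 0.1,"yaw": 0},{"grip": 0.55,"x": -0.264,"y": 0.584,"z": 0.165,"yaw": 0},{"grip": 0.55,"x": -0.264,"y": 0.584,"z": 0.165,"yaw": 0},{"grip": 0.55,"x": -0.264,"y": 0.584,"z": 0.165,"yaw": 0}]'

```text
time: 42.52
ee_pos: [0.5737, -0.1376, 0.0507]
orientation: [-0.098, -3.139, 0.0]
force: [0.5, -0.7, -0.2]
grip_width: 0.0471
grip_force: 0.0
```

```bash
python3 - <<'E'
from h import *
ring("w23",rows=(110,260));to(.5735,-.136,-.015)
E
```

```text
t 42.52 tcp [ 0.5737 -0.1376  0.0507] xang 176.41 tilt [-0.0006 -0.0001] w 0.0471 f 0.0 F [ 0.5 -0.7 -0.2] q1,6 [-0.25 -1.76]
[335.5        236.5         19.29999924] [ 0.599  -0.0697  0.028 ]
[252.5 211.5  12.5] [ 0.5734 -0.1348  0.028 ]
[ 51.5        129.5         16.29999924] [ 0.5024 -0.2735  0.028 ]
[  5.5        136.5         13.39999962] [ 0.5051 -0.3075  0.028 ]
units x 0.005 y 0.013 z 0.550 yaw 0.000
```

Emit:
move_arm --rows '[{"grip": 0.55,"x": 0,"y": 0.015,"z": 0.25,"yaw": 0},{"grip": 0.55,"x": 0,"y": 0.015,"z": 0.48,"yaw": 0},{"grip": 0.55,"x": 0,"y": 0.015,"z": 0.55,"yaw": 0},{"grip": 0.55,"x": 0,"y": 0.015,"z": 0.55,"yaw": 0},{"grip": 0.2,"x": 0,"y": 0.015,"z": 0.55,"yaw": 0},{"grip": 0.2,"x": 0,"y": 0.015,"z": 0.55,"yaw": 0},{"grip": 0.2,"x": 0,"y": 0.015,"z": 0.55,"yaw": 0}]'

```text
time: 43.45
ee_pos: [0.5755, -0.1351, -0.0137]
orientation: [0.096, 3.137, -0.001]
force: [-0.6, -0.9, 6.5]
grip_width: 0.027
grip_force: 49.1
```

Emit:
move_arm --rows '[{"grip": 0.2,"x": 0,"y": 0,"z": -0.25,"yaw": 0},{"grip": 0.2,"x": 0,"y": 0,"z": -0.5,"yaw": 0},{"grip": 0.2,"x": 0,"y": 0,"z": -0.5,"yaw": 0},{"grip": 0.2,"x": 0,"y": 0,"z": -0.5,"yaw": 0}]'

```text
time: 43.95
ee_pos: [0.5737, -0.1344, 0.044]
orientation: [-0.096, -3.139, -0.001]
force: [-0.7, 0.1, -1.5]
grip_width: 0.0266
grip_force: 49.2
```

```bash
python3 - <<'E'
from h import *
s=st();to(.5525,-.3245,.0425)
E
```

```text
t 43.95 tcp [ 0.5737 -0.1344  0.044 ] xang 176.50 tilt [-0.0013  0.0005] w 0.0266 f 49.2 F [-0.7  0.1 -1.5] q1,6 [-0.25 -1.76]
units x 0.079 y -1.592 z 0.012 yaw 0.000
```

Emit:
move_arm --rows '[{"grip": 0.2,"x": 0.01,"y": -0.27,"z": 0,"yaw": 0},{"grip": 0.2,"x": 0.02,"y": -0.54,"z": 0,"yaw": 0},{"grip": 0.2,"x": 0.038,"y": -0.796,"z": 0,"yaw": 0},{"grip": 0.2,"x": 0.038,"y": -0.796,"z": 0,"yaw": 0}]'

```text
time: 44.45
ee_pos: [0.5628, -0.2311, 0.0431]
orientation: [-0.1, -3.137, -0.001]
force: [-0.4, 1.1, -0.8]
grip_width: 0.027
grip_force: 49.3
```

Emit:
move_arm --rows '[{"grip": 0.2,"x": 0.01,"y": -0.27,"z": 0,"yaw": 0},{"grip": 0.2,"x": 0.02,"y": -0.54,"z": 0,"yaw": 0},{"grip": 0.2,"x": 0.038,"y": -0.796,"z": 0,"yaw": 0},{"grip": 0.2,"x": 0.038,"y": -0.796,"z": 0,"yaw": 0},{"grip": 0.2,"x": 0.038,"y": -0.796,"z": 0,"yaw": 0}]'

```text
time: 45.08
ee_pos: [0.5533, -0.3232, 0.0439]
orientation: [-0.096, -3.138, -0.003]
force: [-0.7, 0.6, 0.0]
grip_width: 0.0264
grip_force: 49.4
```

```bash
python3 - <<'E'
from h import *
ring("w24",rows=(80,210));to(.553,-.3245,-.013)
E
```

```text
t 45.08 tcp [ 0.5533 -0.3232  0.0439] xang 176.51 tilt [-0.0016  0.0019] w 0.0264 f 49.4 F [-0.7  0.6  0. ] q1,6 [-0.55 -2.06]
[244.5 145.5  21. ] [ 0.5008 -0.3231  0.028 ]
[313.5        138.5         19.89999962] [ 0.499  -0.2749  0.028 ]
units x 0.002 y -0.012 z 0.476 yaw 0.000
```

Emit:
move_arm --rows '[{"grip": 0.2,"x": 0,"y": -0.008,"z": 0.2,"yaw": 0},{"grip": 0.2,"x": 0,"y": -0.008,"z": 0.4,"yaw": 0},{"grip": 0.2,"x": 0,"y": -0.008,"z": 0.48,"yaw": 0},{"grip": 0.2,"x": 0,"y": -0.008,"z": 0.48,"yaw": 0}]'

```text
time: 45.62
ee_pos: [0.5539, -0.3248, -0.0127]
orientation: [-0.095, -3.14, -0.001]
force: [0.8, 0.3, -0.6]
grip_width: 0.0268
grip_force: 49.3
```

Emit:
move_arm --rows '[{"grip": 0.41,"x": 0,"y": 0,"z": 0,"yaw": 0},{"grip": 0.41,"x": 0,"y": 0,"z": 0,"yaw": 0},{"grip": 0.41,"x": 0,"y": 0,"z": -0.25,"yaw": 0},{"grip": 0.55,"x": 0,"y": 0,"z": -0.7,"yaw": 0},{"grip": 0.55,"x": 0,"y": 0,"z": -0.7,"yaw": 0},{"grip": 0.55,"x": 0,"y": 0,"z": -0.7,"yaw": 0}]'

```text
time: 46.38
ee_pos: [0.5533, -0.3255, 0.0711]
orientation: [-0.096, -3.14, -0.0]
force: [-0.2, 0.7, -0.4]
grip_width: 0.047
grip_force: 0.0
```

```bash
python3 - <<'E'
from h import *
ring("w25",rows=(80,240));to(.6,-.0705,.05)
E
```

```text
t 46.38 tcp [ 0.5533 -0.3255  0.0711] xang 176.49 tilt [-0.0001  0.0002] w 0.0470 f 0.0 F [-0.2  0.7 -0.4] q1,6 [-0.55 -2.06]
[312.5 136.5  18.5] [ 0.5005 -0.272   0.028 ]
[250.5        201.5         16.60000038] [ 0.5516 -0.3241  0.028 ]
[253.5        139.5         18.29999924] [ 0.5    -0.3186  0.028 ]
units x -0.263 y 2.143 z 0.170 yaw 0.000
```

Now cup D.

Emit:
move_arm --rows '[{"grip": 0.55,"x": -0.045,"y": 0.36,"z": 0,"yaw": 0},{"grip": 0.55,"x": -0.088,"y": 0.714,"z": 0,"yaw": 0},{"grip": 0.55,"x": -0.088,"y": 0.714,"z": 0,"yaw": 0}]'

```text
time: 46.8
ee_pos: [0.5686, -0.2379, 0.0695]
orientation: [-0.091, -3.137, -0.003]
force: [0.5, -0.7, -1.0]
grip_width: 0.0469
grip_force: 0.0
```

Emit:
move_arm --rows '[{"grip": 0.55,"x": -0.045,"y": 0.36,"z": 0,"yaw": 0},{"grip": 0.55,"x": -0.088,"y": 0.714,"z": 0,"yaw": 0},{"grip": 0.55,"x": -0.088,"y": 0.714,"z": 0,"yaw": 0}]'

```text
time: 47.18
ee_pos: [0.5848, -0.1542, 0.07]
orientation: [-0.092, -3.138, -0.001]
force: [-0.4, -1.1, 0.6]
grip_width: 0.0472
grip_force: 0.0
```

Emit:
move_arm --rows '[{"grip": 0.55,"x": -0.045,"y": 0.36,"z": 0,"yaw": 0},{"grip": 0.55,"x": -0.088,"y": 0.714,"z": 0,"yaw": 0},{"grip": 0.55,"x": -0.088,"y": 0.714,"z": 0.17,"yaw": 0},{"grip": 0.55,"x": -0.088,"y": 0.714,"z": 0.17,"yaw": 0},{"grip": 0.55,"x": -0.088,"y": 0.714,"z": 0.17,"yaw": 0}]'

```text
time: 47.8
ee_pos: [0.601, -0.0724, 0.0508]
orientation: [-0.098, -3.14, 0.0]
force: [-1.0, 0.2, 1.0]
grip_width: 0.0467
grip_force: 0.0
```

```bash
python3 - <<'E'
from h import *
ring("w26",rows=(110,260));to(.6,-.0705,-.015)
E
```

```text
t 47.80 tcp [ 0.601  -0.0724  0.0508] xang 176.42 tilt [-0.0002 -0.0002] w 0.0467 f 0.0 F [-1.   0.2  1. ] q1,6 [-0.14 -1.65]
[253.5        211.5         12.30000019] [ 0.6007 -0.0688  0.028 ]
units x 0.012 y 0.015 z 0.551 yaw 0.000
```

Emit:
move_arm --rows '[{"grip": 0.55,"x": 0,"y": 0.02,"z": 0.25,"yaw": 0},{"grip": 0.55,"x": 0,"y": 0.02,"z": 0.48,"yaw": 0},{"grip": 0.55,"x": 0,"y": 0.02,"z": 0.55,"yaw": 0},{"grip": 0.55,"x": 0,"y": 0.02,"z": 0.55,"yaw": 0},{"grip": 0.2,"x": 0,"y": 0.02,"z": 0.55,"yaw": 0},{"grip": 0.2,"x": 0,"y": 0.02,"z": 0.55,"yaw": 0},{"grip": 0.2,"x": 0,"y": 0.02,"z": 0.55,"yaw": 0}]'

```text
time: 48.72
ee_pos: [0.6023, -0.0691, -0.0136]
orientation: [0.096, 3.137, -0.001]
force: [-0.4, -0.4, 6.4]
grip_width: 0.0271
grip_force: 49.1
```

Emit:
move_arm --rows '[{"grip": 0.2,"x": 0,"y": 0,"z": -0.25,"yaw": 0},{"grip": 0.2,"x": 0,"y": 0,"z": -0.5,"yaw": 0},{"grip": 0.2,"x": 0,"y": 0,"z": -0.5,"yaw": 0},{"grip": 0.2,"x": 0,"y": 0,"z": -0.5,"yaw": 0}]'

```text
time: 49.22
ee_pos: [0.6003, -0.0686, 0.044]
orientation: [-0.096, -3.139, -0.0]
force: [0.5, -1.3, -0.4]
grip_width: 0.0267
grip_force: 49.2
```

```bash
python3 - <<'E'
from h import *
s=st();to(.5545,-.274,.0425)
E
```

```text
t 49.23 tcp [ 0.6003 -0.0686  0.044 ] xang 176.49 tilt [-0.0014  0.0003] w 0.0267 f 49.2 F [ 0.5 -1.3 -0.4] q1,6 [-0.13 -1.64]
units x 0.276 y -1.732 z 0.013 yaw 0.000
```

Emit:
move_arm --rows '[{"grip": 0.2,"x": 0.046,"y": -0.29,"z": 0,"yaw": 0},{"grip": 0.2,"x": 0.092,"y": -0.58,"z": 0,"yaw": 0},{"grip": 0.2,"x": 0.138,"y": -0.866,"z": 0,"yaw": 0},{"grip": 0.2,"x": 0.138,"y": -0.866,"z": 0,"yaw": 0}]'

```text
time: 49.72
ee_pos: [0.5767, -0.1731, 0.0431]
orientation: [-0.101, -3.137, -0.001]
force: [0.3, 0.4, -0.9]
grip_width: 0.0264
grip_force: 49.4
```

Emit:
move_arm --rows '[{"grip": 0.2,"x": 0.046,"y": -0.29,"z": 0,"yaw": 0},{"grip": 0.2,"x": 0.092,"y": -0.58,"z": 0,"yaw": 0},{"grip": 0.2,"x": 0.138,"y": -0.866,"z": 0,"yaw": 0},{"grip": 0.2,"x": 0.138,"y": -0.866,"z": 0,"yaw": 0},{"grip": 0.2,"x": 0.138,"y": -0.866,"z": 0,"yaw": 0},{"grip": 0.2,"x": 0.138,"y": -0.866,"z": 0,"yaw": 0}]'

```text
time: 50.48
ee_pos: [0.5554, -0.2727, 0.0444]
orientation: [-0.094, -3.139, -0.001]
force: [0.4, 0.4, -0.3]
grip_width: 0.0268
grip_force: 49.4
```

```bash
python3 - <<'E'
from h import *
ring("w27",rows=(80,210));to(.5545,-.2735,-.013)
E
```

```text
t 50.48 tcp [ 0.5554 -0.2727  0.0444] xang 176.57 tilt [-0.0007  0.0008] w 0.0268 f 49.4 F [ 0.4  0.4 -0.3] q1,6 [-0.48 -1.99]
[173.5 146.5  21. ] [ 0.5007 -0.3224  0.028 ]
[245.5        142.5         15.19999981] [ 0.501  -0.2718  0.028 ]
units x 0.008 y -0.006 z 0.479 yaw 0.000
```

Emit:
move_arm --rows '[{"grip": 0.2,"x": 0.008,"y": 0,"z": 0.2,"yaw": 0},{"grip": 0.2,"x": 0.008,"y": 0,"z": 0.4,"yaw": 0},{"grip": 0.2,"x": 0.008,"y": 0,"z": 0.485,"yaw": 0},{"grip": 0.2,"x": 0.008,"y": 0,"z": 0.485,"yaw": 0}]'

```text
time: 51.02
ee_pos: [0.5548, -0.2736, -0.013]
orientation: [0.095, 3.14, -0.0]
force: [0.1, 0.5, -0.8]
grip_width: 0.0272
grip_force: 49.3
```

Emit:
move_arm --rows '[{"grip": 0.41,"x": 0,"y": 0,"z": 0,"yaw": 0},{"grip": 0.41,"x": 0,"y": 0,"z": 0,"yaw": 0},{"grip": 0.41,"x": 0,"y": 0,"z": -0.25,"yaw": 0},{"grip": 0.5,"x": 0,"y": 0,"z": -0.8,"yaw": 0},{"grip": 0.5,"x": 0,"y": 0,"z": -1,"yaw": 0},{"grip": 0.5,"x": 0,"y": 0,"z": -1,"yaw": 0}]'

```text
time: 51.78
ee_pos: [0.556, -0.2749, 0.1095]
orientation: [0.096, 3.134, -0.004]
force: [0.6, 0.9, -0.2]
grip_width: 0.0429
grip_force: 0.0
```

```bash
python3 - <<'E'
from h import *
s,c=ring("w28",rows=(60,240));to(.555,.077,.11)
g=cv2.cvtColor(c["image"],cv2.COLOR_BGR2GRAY);p=proj(c,[[.5007,-.323,.028],[.501,-.272,.028],[.5516,-.324,.028],[.5535,-.273,.028]]);print(p.round())
E
```

```text
t 51.77 tcp [ 0.556  -0.2749  0.1095] xang 176.49 tilt [ 0.0056 -0.0028] w 0.0429 f 0.0 F [ 0.6  0.9 -0.2] q1,6 [-0.48 -1.99]
[248.5        133.5         16.10000038] [ 0.5014 -0.2722  0.028 ]
[198.5        142.5         23.20000076] [ 0.5067 -0.3192  0.028 ]
[202.5 179.5  21. ] [ 0.5423 -0.3195  0.028 ]
[251.5 189.5  21. ] [ 0.5553 -0.2727  0.028 ]
units x 0.176 y 2.922 z -0.025 yaw 0.000
[[194. 136.]
 [249. 133.]
 [199. 189.]
 [251. 188.]]
```

Emit:
move_arm --rows '[{"grip": 0.6,"x": 0.03,"y": 0.48,"z": 0,"yaw": 0},{"grip": 0.6,"x": 0.062,"y": 0.977,"z": 0,"yaw": 0},{"grip": 0.6,"x": 0.062,"y": 0.977,"z": 0,"yaw": 0}]'

```text
time: 52.2
ee_pos: [0.5524, -0.1528, 0.1045]
orientation: [-0.089, -3.136, -0.003]
force: [-0.0, -1.2, 0.1]
grip_width: 0.0513
grip_force: 0.0
```

Emit:
move_arm --rows '[{"grip": 0.6,"x": 0.03,"y": 0.48,"z": 0,"yaw": 0},{"grip": 0.6,"x": 0.062,"y": 0.977,"z": 0,"yaw": 0},{"grip": 0.6,"x": 0.062,"y": 0.977,"z": 0,"yaw": 0}]'

```text
time: 52.58
ee_pos: [0.5529, -0.0366, 0.1051]
orientation: [-0.089, -3.137, -0.001]
force: [0.4, -1.1, 0.2]
grip_width: 0.0511
grip_force: 0.0
```

Emit:
move_arm --rows '[{"grip": 0.6,"x": 0.03,"y": 0.48,"z": 0,"yaw": 0},{"grip": 0.6,"x": 0.062,"y": 0.977,"z": 0,"yaw": 0},{"grip": 0.6,"x": 0.062,"y": 0.977,"z": 0,"yaw": 0},{"grip": 0.6,"x": 0.062,"y": 0.977,"z": 0,"yaw": 0},{"grip": 0.6,"x": 0.062,"y": 0.977,"z": 0,"yaw": 0}]'

```text
time: 53.2
ee_pos: [0.5536, 0.0764, 0.1062]
orientation: [-0.1, -3.139, 0.001]
force: [-0.5, -0.4, -0.1]
grip_width: 0.0515
grip_force: 0.0
```

```bash
python3 - <<'E'
from h import *
st();c=snap("w29");t=snap("t3","top")
hsv=cv2.cvtColor(c["image"],cv2.COLOR_BGR2HSV);g=cv2.inRange(hsv,(0,0,0),(180,255,60))
for q in cv2.findContours(g,0,2)[0]:
    if cv2.contourArea(q)>300: print(cv2.boundingRect(q))
g=cv2.cvtColor(t["image"],cv2.COLOR_BGR2GRAY);P=np.array([[.5007,-.323,.028],[.501,-.272,.028],[.5516,-.324,.028],[.5535,-.273,.028]])
p=proj(t,P);print(p.round(1))
x0,y0,x1,y1=(*(p.min(0)-22).astype(int),*(p.max(0)+22).astype(int))
a=cv2.resize(cv2.GaussianBlur(g[y0:y1,x0:x1],(3,3),0),None,fx=3,fy=3,interpolation=cv2.INTER_CUBIC)
k=cv2.HoughCircles(a,cv2.HOUGH_GRADIENT,1,50,param1=60,param2=16,minRadius=15,maxRadius=40)
for q in k[0]:
    uv=q[:2]/3+[x0,y0];print(uv.round(1),q[2]/3,ray(t,[uv],.028)[0].round(4))
E
```

```text
t 53.20 tcp [0.5536 0.0764 0.1062] xang 176.37 tilt [-0.0007 -0.0006] w 0.0515 f 0.0 F [-0.5 -0.4 -0.1] q1,6 [ 0.12 -1.39]
(0, 238, 512, 146)
(245, 175, 15, 61)
(501, 117, 11, 83)
[[387.8 227. ]
 [365.8 226.5]
 [388.  204.4]
 [366.1 203.1]]
[390.2 226.5] 7.0 [ 0.502  -0.3284  0.028 ]
[388.5 203.8] 5.266667 [ 0.5529 -0.3251  0.028 ]
[367.5 226.2] 6.4666667 [ 0.5019 -0.276   0.028 ]
[368.5 203.2] 7.2000003 [ 0.5534 -0.2786  0.028 ]
```

Emit:
move_arm --rows '[{"grip": 0.6,"x": 0,"y": 0.015,"z": 0.3,"yaw": 0},{"grip": 0.6,"x": 0,"y": 0.015,"z": 0.6,"yaw": 0},{"grip": 0.6,"x": 0,"y": 0.015,"z": 0.73,"yaw": 0},{"grip": 0.6,"x": 0,"y": 0.015,"z": 0.73,"yaw": 0},{"grip": 0,"x": 0,"y": 0.015,"z": 0.73,"yaw": 0},{"grip": 0,"x": 0,"y": 0.015,"z": 0.73,"yaw": 0},{"grip": 0,"x": 0,"y": 0.015,"z": 0.73,"yaw": 0},{"grip": 0,"x": 0,"y": 0.015,"z": 0.73,"yaw": 0}]' --force 60

```text
time: 54.3
ee_pos: [0.5547, 0.0783, 0.0207]
orientation: [0.094, 3.137, -0.004]
force: [-0.1, -7.3, 3.9]
grip_width: 0.0123
grip_force: 60.0
```

Emit:
move_arm --rows '[{"grip": 0,"x": 0,"y": -0.15,"z": 0,"yaw": 0},{"grip": 0,"x": 0,"y": -0.3,"z": 0,"yaw": 0},{"grip": 0,"x": 0,"y": -0.5,"z": 0,"yaw": 0},{"grip": 0,"x": 0,"y": -0.67,"z": 0,"yaw": 0},{"grip": 0,"x": 0,"y": -0.67,"z": 0,"yaw": 0}]'

```text
time: 54.92
ee_pos: [0.5495, -0.0021, 0.0206]
orientation: [0.098, 3.138, -0.001]
force: [-1.7, -2.4, 6.6]
grip_width: 0.0122
grip_force: 60.4
```

Emit:
move_arm --rows '[{"grip": 0,"x": 0,"y": -0.15,"z": 0,"yaw": 0},{"grip": 0,"x": 0,"y": -0.3,"z": 0,"yaw": 0},{"grip": 0,"x": 0,"y": -0.5,"z": 0,"yaw": 0},{"grip": 0,"x": 0,"y": -0.67,"z": 0,"yaw": 0},{"grip": 0,"x": 0,"y": -0.67,"z": 0,"yaw": 0}]'

```text
time: 55.55
ee_pos: [0.5442, -0.0825, 0.0206]
orientation: [0.098, 3.138, -0.002]
force: [-1.4, -1.6, 6.5]
grip_width: 0.0124
grip_force: 60.4
```

Emit:
move_arm --rows '[{"grip": 0,"x": 0,"y": -0.02,"z": 0,"yaw": 0},{"grip": 0,"x": 0,"y": -0.035,"z": 0,"yaw": 0},{"grip": 0,"x": 0,"y": -0.035,"z": 0,"yaw": 0}]'

```text
time: 55.92
ee_pos: [0.544, -0.085, 0.0206]
orientation: [0.097, 3.138, 0.0]
force: [-0.5, 0.7, 7.5]
grip_width: 0.0123
grip_force: 60.5
```

Emit:
move_arm --rows '[{"grip": 0,"x": 0,"y": -0.03,"z": 0,"yaw": 0},{"grip": 0,"x": 0,"y": -0.03,"z": 0,"yaw": 0}]'

```text
time: 56.18
ee_pos: [0.544, -0.0853, 0.0206]
orientation: [0.1, 3.138, 0.009]
force: [-0.1, 12.7, 8.3]
grip_width: 0.0121
grip_force: 60.6
```

Emit:
move_arm --rows '[{"grip": 0.5,"x": 0,"y": 0.03,"z": 0,"yaw": 0},{"grip": 0.5,"x": 0,"y": 0.03,"z": 0,"yaw": 0},{"grip": 0.5,"x": 0,"y": 0.03,"z": 0,"yaw": 0},{"grip": 0.5,"x": 0,"y": 0.03,"z": -0.4,"yaw": 0},{"grip": 0.5,"x": 0,"y": 0.03,"z": -0.95,"yaw": 0},{"grip": 0.5,"x": 0,"y": 0.03,"z": -0.95,"yaw": 0}]'

```text
time: 56.92
ee_pos: [0.547, -0.0856, 0.1379]
orientation: [0.096, 3.129, -0.003]
force: [0.3, -0.2, 0.5]
grip_width: 0.0426
grip_force: 0.0
```

Emit:
move_arm --rows '[{"grip": 0.5,"x": 0.5,"y": 0,"z": -0.3,"yaw": 0},{"grip": 0.5,"x": 1,"y": 0,"z": -0.6,"yaw": 0},{"grip": 0.5,"x": 1,"y": 0,"z": -0.6,"yaw": 0},{"grip": 0.5,"x": 1,"y": 0,"z": -0.6,"yaw": 0}]'

```text
time: 57.42
ee_pos: [0.4237, -0.0774, 0.205]
orientation: [0.097, 3.139, -0.0]
force: [-0.6, 0.2, -0.6]
grip_width: 0.0428
grip_force: 0.0
```

```bash
python3 - <<'E'
from h import *
st();t=snap("t4","top");hs=cv2.cvtColor(t["image"],cv2.COLOR_BGR2HSV)
m=cv2.inRange(hs,(0,0,0),(180,255,70));m[:,:265]=0;m[:,310:]=0;m[:180]=0;m[230:]=0
for q in cv2.findContours(m,0,2)[0]:
    r=cv2.minAreaRect(q);print(cv2.contourArea(q),ray(t,[r[0]],.069)[0].round(4),r)
b=cv2.inRange(hs,(100,90,40),(125,255,255));print("blue",[(cv2.boundingRect(q)) for q in cv2.findContours(b,0,2)[0] if cv2.contourArea(q)>60])
E
```

```text
t 57.42 tcp [ 0.4237 -0.0774  0.205 ] xang 176.46 tilt [ 0.0011 -0.0002] w 0.0428 f 0.0 F [-0.6  0.2 -0.6] q1,6 [-0.21 -1.72]
115.0 [ 0.5467 -0.0866  0.069 ] ((285.5470275878906, 202.8882293701172), (6.2891130447387695, 22.241985321044922), 4.39870548248291)
blue [(108, 220, 12, 41)]
```

```bash
python3 - <<'E'
from h import *
t=load("t4");im=t["image"];hs=cv2.cvtColor(im,cv2.COLOR_BGR2HSV);g=cv2.cvtColor(im,cv2.COLOR_BGR2GRAY)
print("driver handle",ray(t,[(114,240)],.018).round(3))
q0=proj(t,[[.6,.38,.005],[.4,.21,.005]]);print(q0)
u0,v0=q0.min(0).astype(int);u1,v1=q0.max(0).astype(int)
m=cv2.inRange(hs,(0,0,0),(180,255,70));mm=np.zeros_like(m);mm[v0:v1,u0:u1]=m[v0:v1,u0:u1]
for q in cv2.findContours(mm,0,2)[0]:
    if cv2.contourArea(q)>40:r=cv2.minAreaRect(q);print("dark",ray(t,[r[0]],.016).round(3),r)
v=int(proj(t,[[.5,.25,.01]])[0,1]);print("row x=.5",g[v,u0:u1].tolist())
P=np.array([[.5007,-.323,.028],[.501,-.272,.028],[.5516,-.324,.028],[.5535,-.273,.028]]);p=proj(t,P)
x0,y0,x1,y1=(*(p.min(0)-22).astype(int),*(p.max(0)+22).astype(int))
a=cv2.resize(cv2.GaussianBlur(g[y0:y1,x0:x1],(3,3),0),None,fx=3,fy=3,interpolation=cv2.INTER_CUBIC)
for q in cv2.HoughCircles(a,cv2.HOUGH_GRADIENT,1,50,param1=60,param2=16,minRadius=15,maxRadius=40)[0]: print(ray(t,[q[:2]/3+[x0,y0]],.028)[0].round(4))
E
```

```text
driver handle [[0.459 0.287 0.018]]
[[ 79.90269547 176.67608859]
 [148.75069642 267.08523044]]
dark [[0.507 0.336 0.016]] ((93.93058013916016, 217.49514770507812), (7.957401275634766, 65.399169921875), 3.990912914276123)
row x=.5 [141, 146, 144, 142, 144, 143, 145, 143, 145, 138, 87, 55, 76, 86, 89, 74, 56, 48, 38, 76, 124, 145, 145, 142, 146, 144, 147, 142, 146, 144, 133, 97, 74, 69, 69, 70, 72, 70, 73, 68, 64, 78, 120, 140, 146, 146, 146, 145, 145, 143, 130, 120, 117, 114, 120, 120, 117, 104, 116, 141, 148, 147, 147, 145, 145, 139, 138, 131, 105]
[ 0.5027 -0.33    0.028 ]
[ 0.5529 -0.3251  0.028 ]
[ 0.5019 -0.276   0.028 ]
[ 0.5534 -0.2786  0.028 ]
```

All three tools are in the tray, the four cups are in separate compartments, and the cover is against its shut stop. I'm handing in now.

```bash
python3 -c "
from cell import *
print(sign_off())"
```

```text
the job is handed in; nothing more can be done
None
```

The job is handed in with no verdict returned; my last camera check showed all three tools in the white tray and the four cups in separate kit-tray compartments, and the cover had been pushed against its shut stop.

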